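Make up the staining kit and the counting kit

TASK

Make up two microscope kits from the stock on the grey mat: the staining kit goes in the two-bay tray (rectangular glass staining jar in the wide bay, dropper bottle in the narrow bay), and the counting kit in the three-bay tray (round screw-cap jar in the widest bay, the taller of the two capped tubes in the narrow middle bay, tally counter in the remaining end bay). Set each thing down upright and flat on the floor of its bay, without dropping it or knocking anything over. Leave the petri dish and the short tube where they are.

Things in the scene. Friction and masses are not known exactly. Their poses are not given: they have to be found in the camera images.
- staining_jar: Upright rectangular glass slide-staining jar with ribbed sides, glass slides inside and a flat white lid (fixed on), 87 mm tall, about 170 g. Body 36 mm (its x) by 46 mm (its y) from 6 to 74 mm above the base; foot 44 by 54 mm, 6 mm thick; lid 34 by 44 mm from 74 to 84 mm, with a low 3 mm pad on it. Grip the body across its 36 mm x direction. Starts on the 2 mm thick mat. Origin: centre of its underside, z up its axis.
- dropper_bottle: Small round amber glass dropper bottle with a paper band and a black rubber teat, 94 mm tall, about 60 g; body 30 mm diameter up to 56 mm, then shoulder, 21 mm collar and slim teat. Starts on the 2 mm thick mat. Origin: centre of its underside, z up its axis.
- specimen_jar: Wide round clear plastic jar with a paper band and a white screw lid, 64 mm tall, about 110 g; body 58 mm diameter up to 48 mm, lid 55 mm diameter above it. Starts on the 2 mm thick mat. Origin: centre of its underside, z up its axis.
- tall_tube: The taller of two flat-bottomed round glass sample tubes with white push-in caps: 78 mm tall, 23 mm diameter (the cap is the top 12 mm), about 45 g. Starts on the 2 mm thick mat. Origin: centre of its underside, z up its axis.
- tally_counter: Steel hand tally counter on a black foot, 58 mm tall, about 90 g: an upright drum 42 mm in diameter whose flat faces look along its x, 28 mm apart, drum centre 29 mm above the base; window on the -x face, plunger on top, reset knob at +y reaching 26 mm from the axis. Foot 38 mm (x) by 44 mm (y), 6 mm thick. Grip across the flat faces (x). Starts on the 2 mm thick mat. Origin: centre of its underside, z up its axis.
- tray2: Two-bay kit tray, plain plastic with a light grey floor and darker grey walls, 131 mm (x) by 84 mm (y), fixed to the bench; rim and dividers stand 12 mm above the bench, the bay floor 3 mm; walls 3 mm. Origin at the centre of its underside, x along its length. Wide bay: 76 mm (x) by 78 mm (y), centre at x = -24.5 mm, y = 0. Narrow bay: 46 by 78 mm, centre at x = +39.5 mm, y = 0. Stands flat, at any yaw.
- tray3: Three-bay kit tray, plain plastic with a light grey floor and darker grey walls, 200 mm (x) by 84 mm (y), fixed to the bench; rim and dividers stand 12 mm above the bench, the bay floor 3 mm; walls 3 mm. Origin at the centre of its underside, x along its length. Widest bay: 84 mm (x) by 78 mm (y), centre at x = -55 mm, y = 0. Narrow middle bay: 42 by 78 mm, centre at x = +11 mm. Remaining end bay: 62 by 78 mm, centre at x = +66 mm. Stands flat, at any yaw.
- petri_dish: Flat lidded clear petri dish with a pale layer of agar inside, 60 mm diameter, 15 mm tall, among the stock; not part of a kit, leave it. Starts on the 2 mm thick mat. Origin: centre of its underside, z up its axis.
- short_tube: The shorter of the two capped sample tubes, 46 mm tall, 23 mm diameter, among the stock; not part of a kit, leave it. Starts on the 2 mm thick mat. Origin: centre of its underside, z up its axis.

How it is judged (in metres and radians):
At the end, for the whole second after the job is handed in: Each of the five things stands in its own bay of its own tray, flat on the bay floor (within 4 mm), upright within 0.1 rad, its centre within 10 to 18 mm of the bay's middle across the dividers, at rest; dish and short tube within 20 mm of their starts (x of staining_jar in the frame of tray2 between -0.0425 and -0.0065 m and y of staining_jar in the frame of tray2 between -0.019 and 0.019 m and z of staining_jar in the frame of tray2 between -0.001 and 0.007 m and angle between each of staining_jar, dropper_bottle, specimen_jar, tall_tube, tally_counter's own z axis and vertical below 0.1 rad and linear speed of each of staining_jar, dropper_bottle, specimen_jar, tall_tube, tally_counter below 0.02 m/s and angular speed of each of staining_jar, dropper_bottle, specimen_jar, tall_tube, tally_counter below 0.2 rad/s and x of dropper_bottle in the frame of tray2 between 0.0295 and 0.0495 m and y of dropper_bottle in the frame of tray2 between -0.026 and 0.026 m and z of dropper_bottle in the frame of tray2 between -0.001 and 0.007 m and x of specimen_jar in the frame of tray3 between -0.07 and -0.04 m and y of specimen_jar in the frame of tray3 between -0.012 and 0.012 m and z of specimen_jar in the frame of tray3 between -0.001 and 0.007 m and x of tall_tube in the frame of tray3 between 0 and 0.022 m and y of tall_tube in the frame of tray3 between -0.029 and 0.029 m and z of tall_tube in the frame of tray3 between -0.001 and 0.007 m and x of tally_counter in the frame of tray3 between 0.052 and 0.08 m and y of tally_counter in the frame of tray3 between -0.021 and 0.021 m and z of tally_counter in the frame of tray3 between -0.001 and 0.007 m and distance of each of petri_dish, short_tube from where it was at the start of the episode below 0.02 m); the robot touches nothing.
It fails at once if the petri dish moved more than 20 mm from where it stood (distance of petri_dish from where it was at the start of the episode above 0.02 m).
It fails at once if the short tube moved more than 20 mm from where it stood (distance of short_tube from where it was at the start of the episode above 0.02 m).
It fails at once if one of the five kit things knocked over (leaning more than 1 rad) (angle between any of staining_jar, dropper_bottle, specimen_jar, tall_tube, tally_counter's own z axis and vertical above 1 rad).
It fails at once if one of the five kit things dropped or thrown (faster than 0.6 m/s with no finger on it: a fall of about 18 mm) ((linear speed of staining_jar above 0.6 m/s and contact force between the fingers and staining_jar below 0.05 N) or (linear speed of dropper_bottle above 0.6 m/s and contact force between the fingers and dropper_bottle below 0.05 N) or (linear speed of specimen_jar above 0.6 m/s and contact force between the fingers and specimen_jar below 0.05 N) or (linear speed of tall_tube above 0.6 m/s and contact force between the fingers and tall_tube below 0.05 N) or (linear speed of tally_counter above 0.6 m/s and contact force between the fingers and tally_counter below 0.05 N)).
It also fails if it takes over 128 s, if anything falls off the work surface, if the arm or the gripper's body presses on something with over 40 N, if the wrist force passes 120 N, or if a joint passes its speed limit or range.

ROBOT

A 6-joint arm with a two-finger parallel gripper is mounted at the origin on the work surface. World frame = base frame: x ahead of the robot, y to its left, z up, the work surface at z = 0. Lengths are in m, angles in degrees, forces in N, time in s.
With the tool pointing down it reaches from about 0.4 to 0.825 m from the base axis. Payload 7 kg.
Tool frame: the origin (TCP) lies midway between the tips of the shut fingers; the grasp point (between the pads) lies ctrl.tcp_to_grasp behind it (ctrl.tcp_to_grasp is the distance from the TCP to the grasp point, in m); y points along the fingers, z is the direction in which the jaws open and shut, and the axes are right-handed (so a half turn about y gives the same grasp; the last joint's range is limited). The gripper opens to 88 mm and grips with 3 to 60 N. Pads are 19 mm wide; open, the fingers measure 130 mm over their backs; the gripper's body (78 mm by 193 mm) begins 47 mm behind the grasp point.
Start: joints at [-49.498, 20.546, 0.682, 0, -70.136, -16.507], TCP at [0.274, -0.617, 0.227] pointing down, gripper open.
Joint ranges: [-176.03, 176.03], [-82.01, 121.73], [-58.28, 71.71], [-173.87, 95.51], [-174.79, -0.11], [-173.66, 173.66]. Speed limits (degrees/s): [136.94, 136.94, 172.46, 180, 180, 180].

INTERFACE

Orientations are given as [roll, pitch, yaw] about the fixed x, y, z axes, in that order (R = Rz(yaw) Ry(pitch) Rx(roll)).
In Python, from plant import ctrl, snapshot, silhouettes gives the robot as it stands.
- The arm moves only by the shell command python3 -m pendant 'ROWS'. ROWS is JSON, a list that holds one entry, the list of rows, each a list of 7 numbers: the shift along the tool's x, y, z in cm, then the turn, a rotation vector about the tool's x, y, z in degrees, then the opening, from 0 (shut) to 1 (fully open). In form: [[[x, y, z, rx, ry, rz, hand], ...]]. A call has 1 to 12 rows; each row shifts and turns the commanded pose from where the row before left it, along the tool's axes as they then stand; what a row does not reach is not made up. A row lasts 1/12 s, in which the tool goes at most 41.7 mm and 7.16 degrees, less where a joint would pass 70% of its speed; a pose out of reach is approached as far as the arm can. A call with a gripper value outside its range is refused whole. The fingers move at their own pace and stop on an object; the grip force is fixed at half the most. Time passes only in rows, so rows that do not move let the fingers close. It gives the time, the measured TCP pose, the force and the opening at its end, in the units of the state.
- ctrl.get_obs(): the state, without advancing time (a new reading comes with each control period).
- snapshot(name): name is "scene" or "top"; returns a dict with "image" (384x512x3 uint8, red, green, blue), "camera_matrix" (3x3 intrinsics, pixels), "eye" and "orientation" of the camera in the world. Camera axes: x right, y down, z forward; pixel columns grow to the right and rows downward; lengths in m; the calibration is good to about 2 mm. A picture is of the moment at which its call begins. There is no depth.
- ctrl.close_job(): hands the job in, once; it reports no verdict.
Trained networks look in a picture, given as the dict that the camera call returned (one of the last four; its "shot" number tells which), for a name from the list of things; names that differ only in an ending like _2 or _b are one class to them, and where a whole thing is asked for, a point or a joint stands for the part that bears it (a point fixed in the world has none). Each returns a list of dicts, best first, with "confidence" (0 to 1); they miss things now and then, are a little off and sometimes report something else, mostly with a low value. They report only what shows in the picture. A call takes as long as a camera call.
- silhouettes(picture, thing): "mask" (384x512 bool, what is visible of it) and "bbox" ([left, top, width, height] in pixels, round what is visible of it).
The state is a dict: "clock": time; "joint_pos": joint angles; "qvel": joint speeds; "tau": joint torques, N m; "tool_pos": TCP position; "orientation": TCP orientation; "force": force on the tool from outside, world axes, zero at the start; "moment": the same for the moment, N m; "opening": finger opening in m.
Only numpy, scipy, OpenCV 4.12 (cv2) and the standard library are available. Lean on these libraries where they do the work, as an engineer would, in place of code of your own. Each camera call takes 0.05 s, during which the arm holds its last target.

## Working session

There is one attempt and no reset: what is moved stays moved. The work goes in short steps, Python scripts to look and compute and a shell command to move; the robot and the scene stay as the last step left them, time stands still between calls to the robot, and variables do not carry over. Pictures are saved under pics/ and viewed, and the job is handed in when it is done.

```bash
ls -la; mkdir -p pics; python3 - <<'E'
from plant import ctrl, snapshot, silhouettes
import cv2, numpy as np
print(ctrl.get_obs()); print(ctrl.tcp_to_grasp)
for n in ("scene","top"):
    p=snapshot(n); cv2.imwrite(f"pics/{n}0.png",cv2.resize(p["image"][:,:,::-1],(800,600)))
    print(n,p["camera_matrix"],p["eye"],p["orientation"],p["shot"])
    for t in "staining_jar dropper_bottle specimen_jar tall_tube short_tube tally_counter tray2 tray3 petri_dish".split():
        print(t,[(round(d["confidence"],2),d["bbox"],int(d["mask"].sum())) for d in silhouettes(p,t)])
E
```

```text
total 12
drwxr-xr-x  3 agent agent 4096 Dec  7 15:48 .
drwxr-xr-x 23 root  root  4096 Dec  7 15:48 ..
drwxr-xr-x  2 agent agent 4096 Dec  7 15:48 pics
{'clock': 0.0, 'joint_pos': array([-4.94970154e+01,  2.05932701e+01,  6.33004036e-01, -2.09774537e-02,
       -7.01375869e+01, -1.65080145e+01]), 'qvel': array([ 0.04466847, -0.02845271,  0.02207594,  0.04556481, -0.00333842,
        0.04956123]), 'tau': array([-6.11195610e-04, -5.82718277e+01,  2.93061090e+01,  6.99742377e+00,
        7.02840698e-03, -1.75933474e-04]), 'tool_pos': array([ 0.27427259, -0.61620732,  0.22559346]), 'orientation': array([-8.99005767e+01,  8.90061771e-03,  2.39878336e+01]), 'force': array([ 0.33708375, -0.64687543,  0.24201112]), 'moment': array([-0.01056951, -0.06889539, -0.03880785]), 'opening': 0.08756245878391737}
0.0188
scene [[383.61242864   0.         254.79485907]
 [  0.         383.61242864 189.62013983]
 [  0.           0.           1.        ]] [ 1.0880342  -0.20254968  0.64287523] [-136.51209306    0.97278057   69.84618895] 1
staining_jar [(0.73, [184.2, 183.8, 31.0, 43.1], 1054)]
dropper_bottle
[... 647 characters left out ...]
89.54718708]
 [  0.           0.           1.        ]] [ 0.4885592  -0.00596613  0.89983159] [-174.60873462   -0.23832357  -89.37858299] 2
staining_jar [(0.94, [296.3, 183.4, 28.1, 31.7], 513)]
dropper_bottle [(0.71, [245.3, 192.2, 9.3, 12.3], 123)]
specimen_jar [(0.62, [215.5, 233.1, 28.6, 22.9], 567)]
tall_tube [(0.6, [222.4, 139.5, 13.1, 14.3], 162), (0.48, [349.7, 203.9, 86.4, 49.2], 3065)]
short_tube []
tally_counter [(0.72, [276.1, 139.6, 17.5, 21.9], 285)]
tray2 [(0.83, [353.6, 206.2, 83.4, 46.8], 3024), (0.62, [93.9, 183.7, 60.5, 62.0], 1995)]
tray3 [(0.83, [353.6, 206.2, 83.4, 46.8], 3024), (0.62, [93.9, 183.7, 60.5, 62.0], 1995)]
petri_dish [(0.8, [188.0, 180.7, 27.9, 25.8], 462)]
```

View pics/scene0.png

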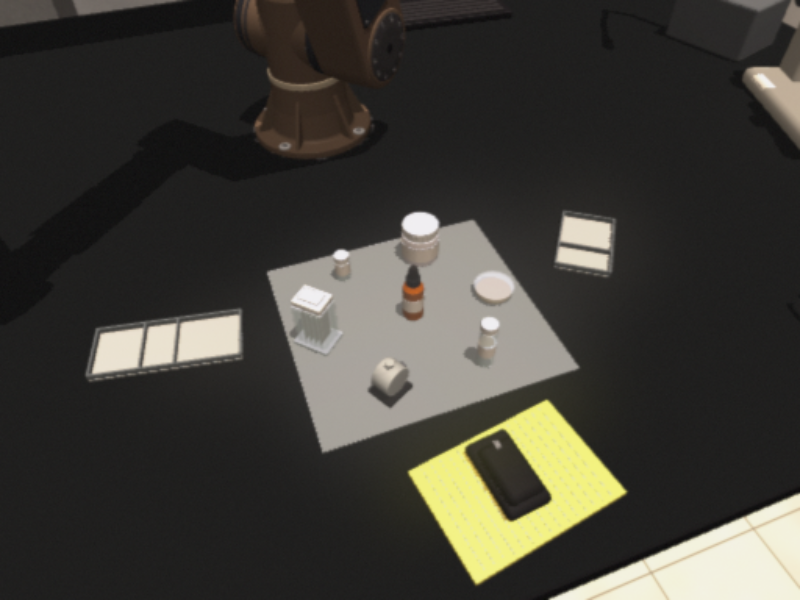

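View pics/top0.png

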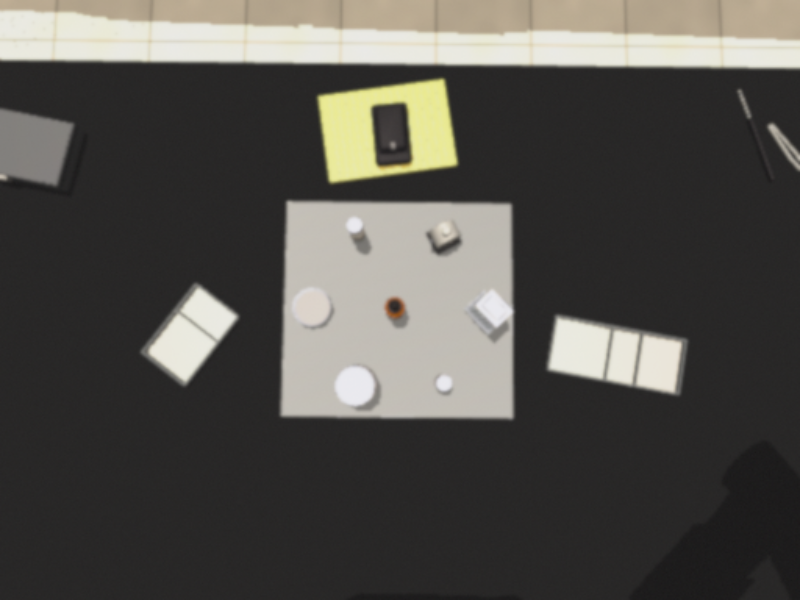

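The scene view shows the trays at about (165,342) for three bays and (587,242) for two. The stock is on the mat between them, with the staining jar at (315,318), the dropper at (413,292) and the tally counter at (390,378). In the top view the three-bay tray is at (617,355) and the two-bay tray at (190,333). I'll fit poses next.

```bash
cat > h.py <<'E'
import numpy as np, cv2
from scipy.spatial.transform import Rotation as Ro
from scipy.optimize import minimize
from plant import ctrl, snapshot, silhouettes
def cam(p): return p["camera_matrix"],np.array(p["eye"]),Ro.from_euler('xyz',p["orientation"],degrees=True).as_matrix()
def proj(P,p):
    K,e,R=cam(p); q=(np.asarray(P)-e)@R; q=q@K.T; return q[:,:2]/q[:,2:]
def back(uv,p,z):
    K,e,R=cam(p); uv=np.atleast_2d(uv); d=np.c_[uv,np.ones(len(uv))]@np.linalg.inv(K).T@R.T
    return e+d*((z-e[2])/d[:,2])[:,None]
def cyl(d,z0,z1):
    a=np.linspace(0,2*np.pi,24,endpoint=False); c=np.c_[np.cos(a),np.sin(a)]*d/2
    return np.vstack([np.c_[c,0*a+z] for z in(z0,z1)])
def box(x,y,z0,z1): return np.array([[sx*x/2,sy*y/2,z] for sx in(-1,1) for sy in(-1,1) for z in(z0,z1)])
a=np.linspace(0,2*np.pi,24,endpoint=False)
M={'staining_jar':[box(.044,.054,0,.006),box(.036,.046,.006,.074),box(.034,.044,.074,.084)],
'dropper_bottle':[cyl(.03,0,.056),np.vstack([cyl(.03,.055,.056),cyl(.021,.06,.072)]),cyl(.012,.072,.094)],
'specimen_jar':[cyl(.058,0,.048),cyl(.055,.048,.064)],
'tall_tube':[cyl(.023,0,.078)],'short_tube':[cyl(.023,0,.046)],'petri_dish':[cyl(.06,0,.015)],
'tally_counter':[box(.038,.044,0,.006),np.vstack([np.c_[0*a+x,.021*np.cos(a),.029+.021*np.sin(a)] for x in(-.014,.014)]),cyl(.01,.05,.058),box(.012,.005,.023,.035)+[0,.0235,0]]}
S=8
def render(name,x,y,z,yaw,p,x0,y0,w,h):
    m=np.zeros((h*S,w*S),np.uint8); c,s=np.cos(yaw),np.sin(yaw); R=np.array([[c,-s,0],[s,c,0],[0,0,1]])
    for part in M[name]:
        uv=proj(part@R.T+[x,y,z],p); hull=cv2.convexHull(((uv+.5-[x0,y0])*S-.5).astype(np.float32))
        cv2.fillConvexPoly(m,np.round(hull*16).astype(np.int32),1,shift=4)
    return cv2.resize(m.astype(np.float32),(w,h),interpolation=cv2.INTER_AREA)
def fit(name,obs,z=.002,yaw0=None,g=None):
    # obs: list of (picture, mask)
    cs=[]
    for p,m in obs:
        ys,xs=np.nonzero(m); x0,y0=xs.min()-10,ys.min()-10; w,h=xs.max()-x0+11,ys.max()-y0+11
        y1,x1=max(y0,0),max(x0,0)
        cs.append((p,m[y0:y0+h,x0:x0+w].astype(np.float32),x0,y0,w,h))
    if g is None:
        p,m=obs[-1]; ys,xs=np.nonzero(m); g=back([xs.mean(),ys.mean()],p,z+.03)[0][:2]
    def cost(v):
        t=0
        for p,m,x0,y0,w,h in cs:
            r=render(name,v[0]/100,v[1]/100,z,v[2] if len(v)>2 else 0,p,x0,y0,w,h)
            t+=np.abs(r-m).sum()/m.sum()
        return t/len(cs)
    best=None
    for yw in ([None] if yaw0 is None else yaw0):
        v0=[g[0]*100,g[1]*100]+([] if yw is None else [yw])
        sim=np.array([v0]+[[v0[j]+(0.8 if j<2 else .25)*(i==j) for j in range(len(v0))] for i in range(len(v0))])
        r=minimize(cost,v0,method='Nelder-Mead',options=dict(initial_simplex=sim,xatol=.005,fatol=1e-4))
        if best is None or r.fun<best.fun: best=r
    return best.x*np.array([10,10]+([57.3] if len(best.x)>2 else [])),best.fun
E
cat > m1.py <<'E'
from h import *
ps=snapshot("scene"); pt=snapshot("top")
for n in M:
    obs={}
    for k,p in(('s',ps),('t',pt)):
        L=silhouettes(p,n)
        if L: obs[k]=(p,L[0]["mask"])
    y0=np.radians([-60,-30,0,30,60,90]) if n in('staining_jar','tally_counter') else None
    if n=='tally_counter': y0=np.radians(np.arange(-180,180,30))
    for ks in ('s','t','st'):
        o=[obs[k] for k in ks if k in obs]
        if o:
            v,f=fit(n,o,yaw0=y0 if ks=='st' else (y0)); print(n,ks,np.round(v,1),round(f,3))
E
time python3 m1.py
```

```text
staining_jar s [ 549.8 -134.8  131.3] 0.064
staining_jar t [ 550.6 -135.9  -46.2] 0.057
staining_jar st [ 550.5 -135.6  134.2] 0.064
dropper_bottle s [549.8   4.7] 0.203
dropper_bottle t [553.4   2. ] 0.084
dropper_bottle st [553.6   2.3] 0.156
specimen_jar s [439.1  58.6] 0.052
specimen_jar t [440.   57.3] 0.044
specimen_jar st [440.2  57.6] 0.053
tall_tube s [666.7  62.2] 0.096
tall_tube t [668.4  61.2] 0.105
tall_tube st [667.9  61.3] 0.109
short_tube s [442.8 -67.8] 0.125
short_tube t [445.3 -69.3] 0.092
short_tube st [445.1 -68.8] 0.128
petri_dish s [552.7 129.5] 0.138
petri_dish st [552.7 129.5] 0.138
tally_counter s [ 662.9  -68.8 -144.1] 0.092
tally_counter t [665.9 -71.   27.7] 0.102
tally_counter st [665.1 -70.2  30. ] 0.121
real	0m17.318s
user	0m7.849s
sys	0m0.422s
```

```bash
cat > tr.py <<'E'
from h import *
from scipy.optimize import least_squares
ps=snapshot("scene"); pt=snapshot("top")
bays={'tray2':[(-.0245,.076),(.0395,.046)],'tray3':[(-.055,.084),(.011,.042),(.066,.062)]}
guess={'tray2':(.45,.33),'tray3':(.42,-.36)}
# bright floors: connected comps
for p,nm in((ps,'scene'),(pt,'top')):
    g=cv2.cvtColor(p["image"],cv2.COLOR_RGB2GRAY); m=(g>150).astype(np.uint8)
    n,lab,st,ce=cv2.connectedComponentsWithStats(m,connectivity=4)
    for i in range(1,n):
        if st[i,4]>60:
            P=back(ce[i],p,.003)[0]; print(nm,st[i],np.round(ce[i],1),np.round(P[:2]*1000,1))
E
python3 tr.py
```

```text
scene [480  43  32  38 576] [498.8  56.8] [232.8 970.7]
scene [257 136  24  16 295] [268.8 143.2] [371.7  87.4]
scene [358 138  33  22 522] [374.7 148.6] [489.1 330. ]
scene [  172   142   197   147 15087] [264.1 213.6] [589.   -9.4]
scene [356 158  34  15 333] [372.5 164.9] [539.7 291.9]
scene [113 202  41  30 976] [133.4 216.1] [ 494.  -277.1]
scene [ 91 207  22  28 486] [102.  220.6] [ 482.3 -342.6]
scene [ 59 210  33  29 730] [ 75.5 224.3] [ 472.3 -396.9]
scene [ 262  256  139  118 6847] [329.7 314.6] [844.6  14.9]
scene [ 352  316  160   68 5477] [457.9 360.8] [986.2 169.8]
top [    0     0   512    44 20842] [260.8  20.1] [1000.2  -12.7]
top [ 204   51   88   66 3646] [246.6  82.6] [837.9  20.7]
top [492  80  20  28  73] [500.   90.8] [ 824.9 -605.4]
top [  180   129   148   138 19055] [254.  198.7] [551.2  -0.8]
top [  95  184   57   61 1733] [122.5 213.8] [511.6 312.1]
top [ 351  203   59   43 1811] [379.7 224.5] [ 492.9 -301.3]
top [407 214  29  38 869] [421.1 232.3] [ 475.3 -399.5]
```

```bash
cat > tr.py <<'E'
from h import *
bays={'tray2':(.131,[(-.0245,.076),(.0395,.046)]),'tray3':(.2,[(-.055,.084),(.011,.042),(.066,.062)])}
G={'tray2':(.51,.312,-37),'tray3':(.483,-.338,-100.5)}
def polys(n):
    L,b=bays[n]; fl=[]; 
    for c,w in b: fl.append(box(w,.078,.003,.003)+[c,0,0])
    xs=[-L/2,*[v for c,w in b for v in(c-w/2,c+w/2)],L/2]
    wl=[box(xs[i+1]-xs[i],.084,0,.012)+[(xs[i]+xs[i+1])/2,0,0] for i in range(0,len(xs),2)]
    wl+=[box(L,.003,0,.012)+[0,s*.0405,0] for s in(-1,1)]
    return fl,wl
def rend(n,v,p,b):
    x0,y0,w,h=b; m=np.zeros((h*S,w*S),np.uint8); t=np.radians(v[2]); c,s=np.cos(t),np.sin(t); R=np.array([[c,-s,0],[s,c,0],[0,0,1]])
    for val,L in zip((1,0),polys(n)):
        for part in L:
            uv=proj(part@R.T+[v[0]/100,v[1]/100,0],p); hull=cv2.convexHull(((uv+.5-[x0,y0])*S-.5).astype(np.float32))
            cv2.fillConvexPoly(m,np.round(hull*16).astype(np.int32),val,shift=4)
    return cv2.resize(m.astype(np.float32),(w,h),interpolation=cv2.INTER_AREA)
B={('tray2','s'):(345,128,60,52),('tray3','s'):(45,190,117,60),('tray2','t'):(82,174,78,80),('tray3','t'):(340,194,108,64)}
if __name__=='__main__':
  P={'s':snapshot("scene"),'t':snapshot("top")}
  for n in bays:
    for ks in('s','t','st'):
        obs=[]
        for k in ks:
            b=B[n,k]; g=cv2.cvtColor(P[k]["image"],cv2.COLOR_RGB2GRAY)[b[1]:b[1]+b[3],b[0]:b[0]+b[2]].astype(float)
            hi=np.percentile(g,85); obs.append((P[k],b,np.clip((g-40)/(hi-40),0,1)))
        def cost(v): return sum(np.abs(rend(n,v,p,b)-m).sum()/m.sum() for p,b,m in obs)/len(obs)
        v0=np.array([G[n][0]*100,G[n][1]*100,G[n][2]]); sim=np.array([v0]+[v0+np.eye(3)[i]*[1,1,6] for i in range(3)])
        r=minimize(cost,v0,method='Nelder-Mead',options=dict(initial_simplex=sim,xatol=.005,fatol=1e-4))
        print(n,ks,np.round(r.x*[10,10,1],1),round(r.fun,3))
E
python3 tr.py
cat > ov.py <<'E'
import sys
from h import *
P={'s':snapshot("scene"),'t':snapshot("top")}
pos={'staining_jar':(.5505,-.1356,134),'dropper_bottle':(.5522,.003,0),'specimen_jar':(.440,.0576,0),'tall_tube':(.668,.0613,0),'short_tube':(.445,-.0688,0),'tally_counter':(.665,-.0702,30)}
for k,b in(('s',(160,120,190,150)),('t',(175,125,160,150))):
    p=P[k]; im=cv2.resize(p["image"][b[1]:b[1]+b[3],b[0]:b[0]+b[2],::-1],None,fx=4,fy=4,interpolation=cv2.INTER_CUBIC)
    im2=im.copy()
    for n,(x,y,a) in pos.items():
        c,s=np.cos(np.radians(a)),np.sin(np.radians(a)); R=np.array([[c,-s,0],[s,c,0],[0,0,1]])
        for part in M[n]:
            h=cv2.convexHull(((proj(part@R.T+[x,y,.002],p)+.5-b[:2])*4-.5).astype(np.float32))
            cv2.polylines(im2,[np.round(h).astype(np.int32)],True,(0,255,0),1)
    cv2.imwrite(f"pics/ov_{k}.png",im2); cv2.imwrite(f"pics/raw_{k}.png",im)
E
python3 ov.py
```

```text
tray2 s [511.5 312.6 -36.9] 0.251
tray2 t [511.4 311.4 -36.5] 0.165
tray2 st [511.6 312.2 -37. ] 0.21
tray3 s [ 485.7 -331.2  -99.7] 0.205
tray3 t [ 487.1 -333.6  -99.9] 0.164
tray3 st [ 486.8 -332.4 -100.2] 0.188
```

View pics/ov_s.png

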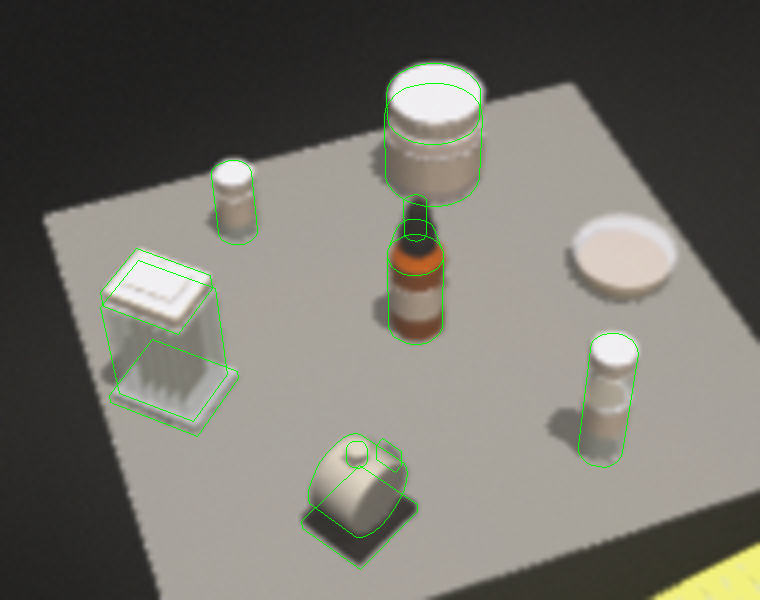

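View pics/ov_t.png

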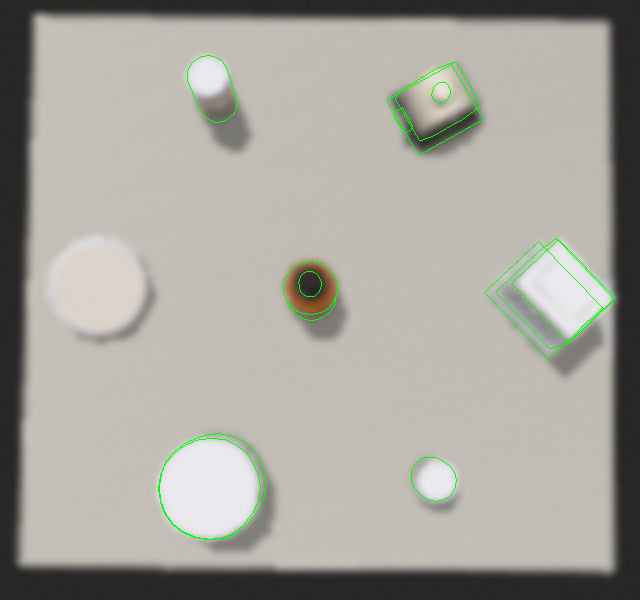

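The fitted outlines match both pictures well, with the staining jar at (170,340), the dropper at (415,270) and the tally at (358,500) in the scene crop. I'll go for the staining jar first.

```bash
cat > go.py <<'E'
# usage: go.py x y z yaw [mm,deg] target TCP (z) -> turn, then shift in tool axes after the turn
import sys
from h import *
x,y,z,yaw=map(float,sys.argv[1:5]); o=ctrl.get_obs()
R=Ro.from_euler('xyz',o['orientation'],degrees=True); T=Ro.from_euler('xyz',[-90,0,yaw],degrees=True)
rv=(R.inv()*T).as_rotvec(degrees=True)
d=T.inv().apply(np.array([x,y,z])/10-o['tool_pos']*100)
print('t',round(o['clock'],2),'pos',np.round(o['tool_pos']*1000,1),'ori',np.round(o['orientation'],1),'j6',round(o['joint_pos'][5]),'F',np.round(o['force'],1),'open',round(o['opening']*1000,1))
print('turn',np.round(rv,2),'shift cm',np.round(d,2))
E
python3 go.py 550.5 -135.6 180 44
```

```text
t 2.1 pos [ 274.5 -616.7  226.6] ori [-90.   0.  24.] j6 -17 F [-0.   0.2  0.3] open 87.7
turn [  0. -20.  -0.] shift cm [53.27  4.66 15.43]
```

```bash
python3 -m pendant '[[[0,0,0,0,-5,0,1],[0,0,0,0,-5,0,1],[0,0,0,0,-5,0,1],[0,0,0,0,-5,0,1],[2,0.2,0.6,0,0,0,1],[3.3,0.3,1,0,0,0,1],[3.3,0.3,1,0,0,0,1],[3.3,0.3,1,0,0,0,1],[3.3,0.3,1,0,0,0,1],[3.3,0.3,1,0,0,0,1],[3.3,0.3,1,0,0,0,1],[3.3,0.3,1,0,0,0,1]]]'; python3 -m pendant '[[[3.3,0.3,1,0,0,0,1],[3.3,0.3,1,0,0,0,1],[3.3,0.3,1,0,0,0,1],[3.3,0.3,1,0,0,0,1],[3.3,0.3,1,0,0,0,1],[3.3,0.3,1,0,0,0,1],[3.3,0.3,0.8,0,0,0,1],[2.5,0.3,0,0,0,0,1],[2.5,0.3,0,0,0,0,1],[0,0,0,0,0,0,1],[0,0,0,0,0,0,1]]]'; python3 go.py 550.5 -135.6 35 44
```

```text
clock: 3.1
tool_pos: [0.4028, -0.3862, 0.2037]
orientation: [-90.0, -0.0, 44.0]
force: [2.0, -0.5, -0.3]
opening: 0.0878
clock: 4.02
tool_pos: [0.5578, -0.1425, 0.1761]
orientation: [-90.0, 0.0, 44.1]
force: [-0.2, 0.4, -0.7]
opening: 0.0874
t 4.02 pos [ 557.8 -142.5  176.1] ori [-90.    0.   44.1] j6 -51 F [-0.2  0.4 -0.7] open 87.4
turn [-0.02  0.11 -0.03] shift cm [-0.05 14.11  1.  ]
```

```bash
python3 -m pendant '[[[0,0.5,1,0,0,0,1],[0,2,0,0,0,0,1],[0,2.5,0,0,0,0,1],[0,2.5,0,0,0,0,1],[0,2.5,0,0,0,0,1],[0,2,0,0,0,0,1],[0,1.1,0,0,0,0,1],[0,1,0,0,0,0,1],[0,0,0,0,0,0,1]]]'; python3 go.py 550.5 -135.6 35 44
python3 -c "
from h import *
p=snapshot('scene'); cv2.imwrite('pics/s1.png',cv2.resize(p['image'][100:300,130:380,::-1],None,fx=3,fy=3))"
```

```text
clock: 4.77
tool_pos: [0.5489, -0.1367, 0.0342]
orientation: [-89.9, 0.1, 43.9]
force: [0.4, 0.5, 0.1]
opening: 0.0875
t 4.77 pos [ 548.9 -136.7   34.2] ori [-89.9   0.1  43.9] j6 -52 F [0.4 0.5 0.1] open 87.5
turn [-0.09 -0.05 -0.1 ] shift cm [ 0.19 -0.08 -0.03]
```

View pics/s1.png

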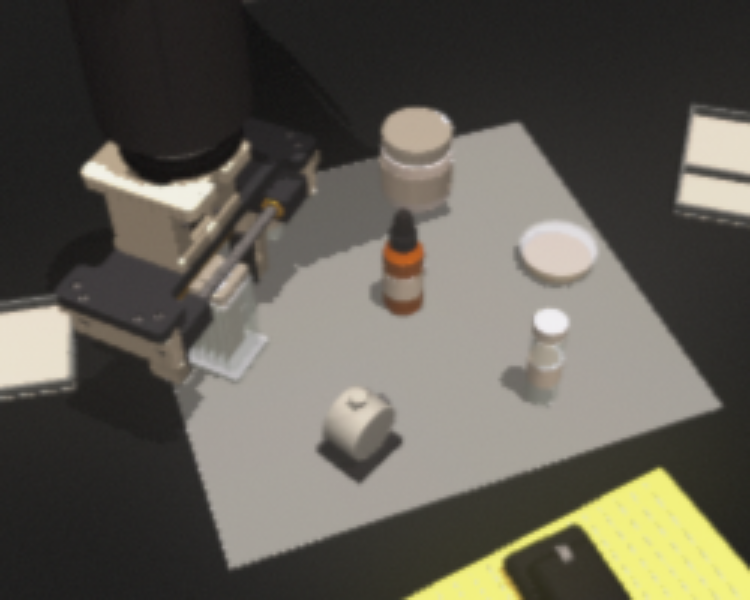

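The fingers straddle the jar at about (230,330), with nothing else touched. Closing now.

```bash
python3 -m pendant '[[[0.2,0,0,0,0,0,0.6],[0,0,0,0,0,0,0.45],[0,0,0,0,0,0,0.3],[0,0,0,0,0,0,0.2],[0,0,0,0,0,0,0.1],[0,0,0,0,0,0,0],[0,0,0,0,0,0,0],[0,0,0,0,0,0,0],[0,0,0,0,0,0,0],[0,0,0,0,0,0,0]]]'; python3 go.py 550.5 -135.6 35 44
```

```text
clock: 5.65
tool_pos: [0.5515, -0.1349, 0.0355]
orientation: [-90.0, 0.0, 44.0]
force: [-1.3, 0.5, 1.3]
opening: 0.0361
t 5.65 pos [ 551.5 -134.9   35.5] ori [-90.   0.  44.] j6 -52 F [-1.3  0.5  1.3] open 36.1
turn [-0.01 -0.01 -0.01] shift cm [-0.12  0.05  0.02]
```

```bash
python3 -m pendant '[[[0,-0.5,0,0,0,0,0],[0,-1,0,0,0,0,0],[0,-1.5,0,0,0,0,0],[0,-2,0,0,0,0,0],[0,-2,0,0,0,0,0],[0,-2,0,0,0,0,0],[0,-2,0,0,-2,0,0],[0,-1.5,0,0,-3,0,0],[0,-1,0,0,-3,0,0],[0,-0.5,0,0,-1,0,0],[0,0,0,0,0,0,0]]]'; python3 go.py 493 328 175 53
```

```text
clock: 6.57
tool_pos: [0.5523, -0.135, 0.1774]
orientation: [-90.1, -0.1, 53.0]
force: [0.7, 0.1, -1.7]
opening: 0.0357
t 6.57 pos [ 552.3 -135.   177.4] ori [-90.1  -0.1  53. ] j6 -43 F [ 0.7  0.1 -1.7] open 35.7
turn [ 0.12 -0.    0.1 ] shift cm [33.41  0.24 32.6 ]
```

```bash
python3 -m pendant '[[[0.8,0,0.8,0,0,0,0],[1.6,0,1.5,0,0,0,0],[2.3,0,2.25,0,0,0,0],[2.3,0,2.25,0,0,0,0],[2.3,0,2.25,0,0,0,0],[2.3,0,2.25,0,0,0,0],[2.3,0,2.25,0,0,0,0],[2.3,0,2.25,0,0,0,0],[2.3,0,2.25,0,0,0,0],[2.3,0,2.25,0,0,0,0],[2.3,0,2.25,0,0,0,0],[2.3,0,2.25,0,0,0,0]]]';python3 -m pendant '[[[2.3,0,2.25,0,0,0,0],[2.3,0,2.25,0,0,0,0],[1.6,0,1.6,0,0,0,0],[1,0,1,0,0,0,0],[0.8,0,0.7,0,0,0,0],[0,0,0,0,0,0,0],[0,0,0,0,0,0,0]]]'; python3 go.py 493 328 37.5 53
```

```text
clock: 7.57
tool_pos: [0.5052, 0.2187, 0.1747]
orientation: [-90.0, 0.1, 52.9]
force: [0.2, 0.6, -1.4]
opening: 0.036
clock: 8.15
tool_pos: [0.492, 0.3277, 0.1749]
orientation: [-90.0, 0.1, 53.0]
force: [-0.1, -0.4, -2.1]
opening: 0.0362
t 8.15 pos [492.  327.7 174.9] ori [-90.    0.1  53. ] j6 -90 F [-0.1 -0.4 -2.1] open 36.2
turn [-0.01 -0.01 -0.08] shift cm [ 0.09 13.74 -0.06]
```

```bash
python3 -m pendant '[[[0,1,0,0,0,0,0],[0,2,0,0,0,0,0],[0,2.2,0,0,0,0,0],[0,2.2,0,0,0,0,0],[0,2,0,0,0,0,0],[0,1.5,0,0,0,0,0],[0,1,0,0,0,0,0],[0,0.6,0,0,0,0,0],[0,0,0,0,0,0,0]]]'; python3 go.py 493 328 37 53
python3 -c "
from h import *
p=snapshot('scene'); cv2.imwrite('pics/s2.png',cv2.resize(p['image'][60:210,300:460,::-1],None,fx=4,fy=4))"
```

```text
clock: 8.9
tool_pos: [0.492, 0.3268, 0.0493]
orientation: [-90.0, 0.1, 52.9]
force: [0.1, -0.2, -1.3]
opening: 0.0359
t 8.9 pos [492.  326.8  49.3] ori [-90.    0.1  52.9] j6 -90 F [ 0.1 -0.2 -1.3] open 35.9
turn [-0.01 -0.07 -0.12] shift cm [ 0.15  1.23 -0.  ]
```

View pics/s2.png

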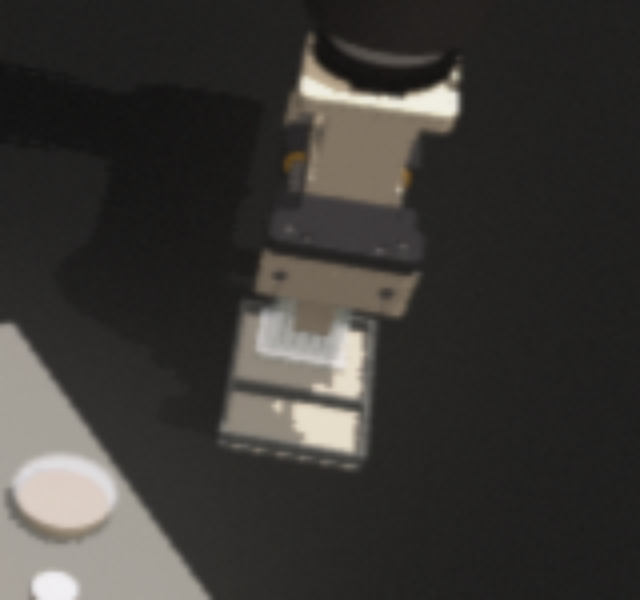

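The jar hangs over the wide bay at about (305,335), clear of the walls. I'll lower it and release.

```bash
python3 -m pendant '[[[0.1,0.5,0,0,0,0,0],[0,0.4,0,0,0,0,0],[0,0.2,0,0,0,0,0],[0,0.1,0,0,0,0,0],[0,0,0,0,0,0,0],[0,0,0,0,0,0,0]]]'; python3 go.py 493 328 36.5 53
```

```text
clock: 9.45
tool_pos: [0.493, 0.3289, 0.0387]
orientation: [-90.0, -0.0, 53.0]
force: [0.1, -0.1, -1.6]
opening: 0.0358
t 9.45 pos [493.  328.9  38.7] ori [-90.  -0.  53.] j6 -90 F [ 0.1 -0.1 -1.6] open 35.8
turn [ 0.   -0.    0.01] shift cm [-0.07  0.22 -0.05]
```

```bash
python3 -m pendant '[[[0,0.1,0,0,0,0,0],[0,0.1,0,0,0,0,0],[0,0,0,0,0,0,0],[0,0,0,0,0,0,0]]]'; python3 go.py 493 328 36.5 53
```

```text
clock: 9.78
tool_pos: [0.4929, 0.3288, 0.0366]
orientation: [-90.0, 0.0, 53.0]
force: [1.0, -0.2, -1.1]
opening: 0.0361
t 9.78 pos [492.9 328.8  36.6] ori [-90.   0.  53.] j6 -90 F [ 1.  -0.2 -1.1] open 36.1
turn [-0. -0. -0.] shift cm [-0.06  0.01 -0.05]
```

```bash
python3 -m pendant '[[[0,0.05,0,0,0,0,0],[0,0,0,0,0,0,0],[0,0,0,0,0,0,0.45],[0,0,0,0,0,0,0.5],[0,0,0,0,0,0,0.55],[0,0,0,0,0,0,0.6],[0,0,0,0,0,0,0.7],[0,0,0,0,0,0,0.8]]]'; python3 go.py 493 328 136.5 53
```

```text
clock: 10.45
tool_pos: [0.493, 0.3288, 0.036]
orientation: [-90.0, 0.0, 53.0]
force: [-0.4, -0.8, -0.2]
opening: 0.0609
t 10.45 pos [493.  328.8  36. ] ori [-90.   0.  53.] j6 -90 F [-0.4 -0.8 -0.2] open 60.9
turn [ 0.   -0.01 -0.  ] shift cm [ -0.06 -10.05  -0.05]
```

```bash
python3 -m pendant '[[[0,-1,0,0,0,0,0.8],[0,-2,0,0,0,0,0.8],[0,-2.5,0,0,0,0,0.8],[0,-2.5,0,0,-4,0,0.9],[0,-2.5,0,0,-7,0,1],[0,-1.5,0,0,-7,0,1],[0,0,0,0,-7,0,1],[0,0,0,0,-7,0,1],[0,0,0,0,-7,0,1],[0,0,0,0,-7,0,1],[0,0,0,0,-7,0,1],[0,0,0,0,-7,0,1]]]';python3 -m pendant '[[[0,0,0,0,-7,0,1],[0,0,0,0,-7,0,1],[0,0,0,0,-7,0,1],[0,0,0,0,-7,0,1],[0,0,0,0,-2,0,1],[0,0,0,0,0,0,1]]]'; python3 go.py 552.5 2.5 150 143
cat > chk.py <<'E'
import sys
from h import *
P={'s':snapshot("scene"),'t':snapshot("top")}
z=float(sys.argv[1]) if len(sys.argv)>1 else .003
for n in sys.argv[2:]:
    obs={k:(P[k],L[0]["mask"]) for k in P for L in [silhouettes(P[k],n)] if L}
    print(n,{k:round(float(silhouettes(P[k],n)[0]['confidence']),2) for k in obs})
    y0=np.radians([-60,-30,0,30,60,90]) if n in('staining_jar','tally_counter') else None
    for ks in ('s','t','st'):
        o=[obs[k] for k in ks if k in obs]
        if o: v,f=fit(n,o,z=z,yaw0=y0); print(' ',ks,np.round(v,1),round(f,3))
E
python3 chk.py .003 staining_jar
```

```text
clock: 11.45
tool_pos: [0.493, 0.3288, 0.157]
orientation: [-90.0, -0.0, 113.3]
force: [-0.3, 0.3, -0.4]
opening: 0.0874
clock: 11.95
tool_pos: [0.493, 0.3288, 0.1569]
orientation: [-90.0, 0.0, 143.1]
force: [0.7, -0.5, -0.6]
opening: 0.0876
t 11.95 pos [493.  328.8 156.9] ori [-90.    0.  143.1] j6 1 F [ 0.7 -0.5 -0.6] open 87.6
turn [ 0.04  0.09 -0.  ] shift cm [-24.39   0.69  22.48]
staining_jar {'s': 0.65, 't': 0.78}
  s [492.5 326.3 -38.3] 0.06
  t [497.3 321.8 -18.8] 0.448
  st [493.8 324.8 -35.9] 0.3
```

```bash
python3 -m pendant '[[[-1.5,0,1.4,0,0,0,1],[-2.5,0,2.3,0,0,0,1],[-2.6,0,2.4,0,0,0,1],[-2.6,0,2.4,0,0,0,1],[-2.6,0,2.4,0,0,0,1],[-2.6,0,2.4,0,0,0,1],[-2.6,0,2.4,0,0,0,1],[-2.6,0,2.4,0,0,0,1],[-2.5,0,2.3,0,0,0,1],[-1.5,0,1.4,0,0,0,1],[-0.8,0,0.7,0,0,0,1],[0,0,0,0,0,0,1]]]'; python3 go.py 552.5 2.5 34 143; python3 chk.py .002 dropper_bottle
```

```text
clock: 13.25
tool_pos: [0.5525, 0.0004, 0.156]
orientation: [-90.0, -0.0, 142.8]
force: [0.3, 0.1, -0.0]
opening: 0.0876
t 13.25 pos [5.525e+02 4.000e-01 1.560e+02] ori [-90.   -0.  142.8] j6 32 F [ 0.3  0.1 -0. ] open 87.6
turn [-0.02 -0.17  0.  ] shift cm [ 0.13 12.2  -0.17]
dropper_bottle {'s': 0.92}
  s [549.7   4.7] 0.117
  st [549.7   4.7] 0.117
```

```bash
python3 -m pendant '[[[0.1,1,-0.2,0,0,0,1],[0,2,0,0,0,0,1],[0,2.2,0,0,0,0,1],[0,2.2,0,0,0,0,1],[0,2,0,0,0,0,1],[0,1.4,0,0,0,0,1],[0,0.9,0,0,0,0,1],[0,0.5,0,0,0,0,1],[0,0,0,0,0,0,0.7],[0,0,0,0,0,0,0.5],[0,0,0,0,0,0,0.4]]]'; python3 -m pendant '[[[0,0,0,0,0,0,0.3],[0,0,0,0,0,0,0.2],[0,0,0,0,0,0,0],[0,0,0,0,0,0,0],[0,0,0,0,0,0,0],[0,0,0,0,0,0,0],[0,0,0,0,0,0,0]]]'; python3 go.py 552.5 2.5 34 143
```

```text
clock: 14.42
tool_pos: [0.5535, 0.0048, 0.0349]
orientation: [-90.1, 0.1, 143.0]
force: [0.5, -1.1, 0.3]
opening: 0.073
clock: 15.0
tool_pos: [0.5528, 0.0044, 0.0341]
orientation: [-90.0, 0.0, 143.0]
force: [0.1, 0.1, 0.7]
opening: 0.0296
t 15.0 pos [552.8   4.4  34.1] ori [-90.   0. 143.] j6 32 F [0.1 0.1 0.7] open 29.6
turn [ 0.   -0.01 -0.  ] shift cm [-0.09  0.01  0.17]
```

```bash
python3 -m pendant '[[[0,-0.5,0,0,0,0,0],[0,-1,0,0,0,0,0],[0,-1.5,0,0,0,0,0],[0,-1.7,0,0,0,0,0],[0,-1.5,0,0,0,0,0],[0,-1,0,0,0,0,0],[0,-0.5,0,0,0,0,0],[0,0,0,0,0,0,0]]]'; python3 go.py 543 288.5 110 143
```

```text
clock: 15.67
tool_pos: [0.5535, 0.0047, 0.1125]
orientation: [-90.1, 0.1, 143.0]
force: [0.6, 0.4, -0.6]
opening: 0.0293
t 15.67 pos [553.5   4.7 112.5] ori [-9.01e+01  1.00e-01  1.43e+02] j6 32 F [ 0.6  0.4 -0.6] open 29.3
turn [ 0.12  0.   -0.08] shift cm [ 17.92   0.25 -22.04]
```

```bash
python3 -m pendant '[[[0.7,0,-0.85,0,0,0,0],[1.4,0,-1.7,0,0,0,0],[1.8,0,-2.22,0,0,0,0],[1.8,0,-2.22,0,0,0,0],[1.8,0,-2.22,0,0,0,0],[1.8,0,-2.22,0,0,0,0],[1.8,0,-2.22,0,0,0,0],[1.8,0,-2.22,0,0,0,0],[1.8,0,-2.22,0,0,0,0],[1.8,0,-2.22,0,0,0,0],[0.9,0,-1.1,0,0,0,0],[0.5,0,-0.6,0,0,0,0]]]'; python3 -m pendant '[[[0,0,0,0,0,0,0],[0,0,0,0,0,0,0]]]'; python3 go.py 543 288.5 35 143
```

```text
clock: 16.67
tool_pos: [0.5415, 0.29, 0.1098]
orientation: [-89.9, -0.0, 143.1]
force: [0.1, -0.8, 0.5]
opening: 0.0292
clock: 16.83
tool_pos: [0.5417, 0.2874, 0.1103]
orientation: [-89.9, -0.0, 143.0]
force: [-1.0, -0.3, -0.3]
opening: 0.0294
t 16.83 pos [541.7 287.4 110.3] ori [-89.9  -0.  143. ] j6 7 F [-1.  -0.3 -0.3] open 29.4
turn [-0.09  0.01  0.02] shift cm [-0.03  7.53 -0.17]
```

```bash
python3 -m pendant '[[[0,1,-0.2,0,0,0,0],[0,1.7,0,0,0,0,0],[0,1.6,0,0,0,0,0],[0,1.2,0,0,0,0,0],[0,0.7,0,0,0,0,0],[0,0.4,0,0,0,0,0],[0,0,0,0,0,0,0],[0,0,0,0,0,0,0]]]'; python3 go.py 543 288.5 35 143
python3 -c "
from h import *
p=snapshot('scene'); cv2.imwrite('pics/s3.png',cv2.resize(p['image'][60:210,300:460,::-1],None,fx=4,fy=4))"
```

```text
clock: 17.5
tool_pos: [0.5439, 0.2892, 0.0453]
orientation: [-90.0, 0.0, 143.0]
force: [-1.0, 0.3, -0.5]
opening: 0.0291
t 17.5 pos [543.9 289.2  45.3] ori [-90.   0. 143.] j6 7 F [-1.   0.3 -0.5] open 29.1
turn [ 0.01 -0.03 -0.01] shift cm [0.02 1.03 0.11]
```

View pics/s3.png

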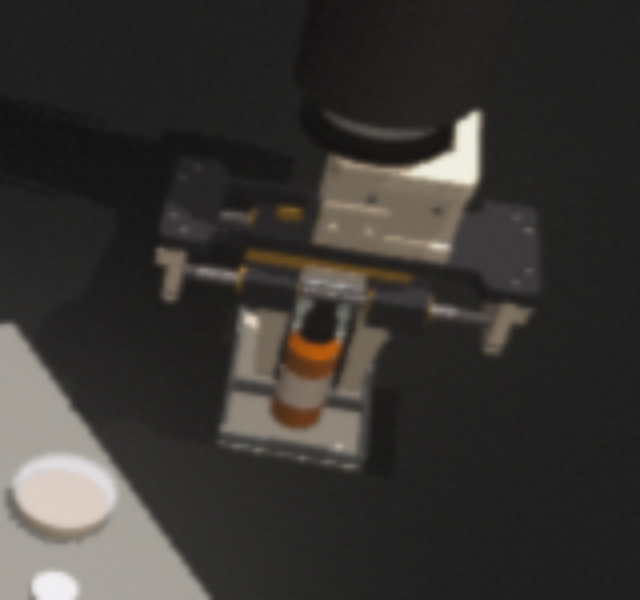

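The bottle base at (297,420) is over the narrow bay, which spans rows 390–440. Lowering and releasing.

```bash
python3 -m pendant '[[[0,0.4,0.1,0,0,0,0],[0,0.3,0,0,0,0,0],[0,0.2,0,0,0,0,0],[0,0.1,0,0,0,0,0],[0,0,0,0,0,0,0],[0,0,0,0,0,0,0]]]'; python3 go.py 543 288.5 35 143
```

```text
clock: 18.05
tool_pos: [0.5429, 0.2888, 0.0351]
orientation: [-90.0, 0.0, 143.0]
force: [-0.8, 0.3, 1.2]
opening: 0.0295
t 18.05 pos [542.9 288.8  35.1] ori [-90.   0. 143.] j6 7 F [-0.8  0.3  1.2] open 29.5
turn [ 0.  0. -0.] shift cm [-0.02  0.01  0.02]
```

```bash
python3 -m pendant '[[[0,0,0,0,0,0,0.37],[0,0,0,0,0,0,0.42],[0,0,0,0,0,0,0.47],[0,0,0,0,0,0,0.55],[0,0,0,0,0,0,0.65],[0,0,0,0,0,0,0.7],[0,-1,0,0,0,0,0.7],[0,-2,0,0,0,0,0.7],[0,-2.5,0,0,0,0,0.7],[0,-2.5,0,0,0,0,0.7],[0,-2.5,0,0,3,0,0.7],[0,-1,0,0,7,0,1]]]'; python3 -m pendant '[[[0,0,0,0,7,0,1],[0,0,0,0,7,0,1],[0,0,0,0,7,0,1],[0,0,0,0,7,0,1],[0,0,0,0,7,0,1],[0,0,0,0,7,0,1],[0,0,0,0,7,0,1],[0,0,0,0,4,0,1],[0,0,0,0,0,0,1]]]';  python3 go.py 440 57.5 120 80; python3 chk.py .003 staining_jar dropper_bottle
```

```text
clock: 19.05
tool_pos: [0.5444, 0.2897, 0.1549]
orientation: [-90.3, 0.0, 133.0]
force: [0.2, 1.5, -0.4]
opening: 0.0645
clock: 19.8
tool_pos: [0.543, 0.2888, 0.1509]
orientation: [-90.0, -0.0, 79.8]
force: [0.2, -0.2, 0.2]
opening: 0.0875
t 19.8 pos [543.  288.8 150.9] ori [-90.   -0.   79.8] j6 -56 F [ 0.2 -0.2  0.2] open 87.5
turn [ 0.02 -0.19  0.03] shift cm [-24.56   3.09   6.12]
staining_jar {'s': 0.94}
  s [491.7 326.9 -39.5] 0.565
  st [491.7 326.9 -39.5] 0.565
dropper_bottle {'s': 0.68, 't': 0.53}
  s [539.5 290.7] 0.196
  t [542.6 286.3] 0.132
  st [542.9 287.1] 0.174
```

```bash
python3 -m pendant '[[[-1.5,0.2,0.4,0,0,0,1],[-3,0.4,0.7,0,0,0,1],[-3.2,0.4,0.8,0,0,0,1],[-3.2,0.4,0.8,0,0,0,1],[-3.2,0.4,0.8,0,0,0,1],[-3.2,0.4,0.8,0,0,0,1],[-3.2,0.4,0.8,0,0,0,1],[-2.2,0.3,0.5,0,0,0,1],[-1.2,0.2,0.4,0,0,0,1],[-0.7,0,0.1,0,0,0,1],[0,0,0,0,0,0,1],[0,0,0,0,0,0,1]]]'; python3 go.py 440 57.5 18 80; python3 chk.py .002 specimen_jar
```

```text
clock: 21.25
tool_pos: [0.4411, 0.0577, 0.1195]
orientation: [-90.1, -0.0, 80.0]
force: [0.5, 0.4, -0.2]
opening: 0.0875
t 21.25 pos [441.1  57.7 119.5] ori [-90.1  -0.   80. ] j6 -43 F [ 0.5  0.4 -0.2] open 87.5
turn [ 0.06 -0.    0.04] shift cm [-0.04 10.15  0.1 ]
specimen_jar {'s': 0.9}
  s [439.5  58.7] 0.11
  st [439.5  58.7] 0.11
```

```bash
python3 -m pendant '[[[0,1,0.1,0,0,0,1],[0,2,0,0,0,0,1],[0,2,0,0,0,0,1],[0,1.8,0,0,0,0,1],[0,1.4,0,0,0,0,1],[0,1,0,0,0,0,1],[0,0.6,0,0,0,0,1],[0,0.35,0,0,0,0,1],[0,0,0,0,0,0,1]]]'; python3 go.py 440 57.5 18 80
```

```text
clock: 22.25
tool_pos: [0.439, 0.0574, 0.0171]
orientation: [-90.0, 0.0, 80.0]
force: [0.9, 0.1, 0.3]
opening: 0.0872
t 22.25 pos [439.   57.4  17.1] ori [-90.   0.  80.] j6 -43 F [0.9 0.1 0.3] open 87.2
turn [-0.04  0.01 -0.04] shift cm [ 0.03 -0.09 -0.09]
```

```bash
python3 -m pendant '[[[0,0,0,0,0,0,0.85],[0,0,0,0,0,0,0.75],[0,0,0,0,0,0,0.65],[0,0,0,0,0,0,0.5],[0,0,0,0,0,0,0.3],[0,0,0,0,0,0,0],[0,0,0,0,0,0,0],[0,0,0,0,0,0,0]]]'; python3 go.py 440 57.5 18 80
```

```text
clock: 22.92
tool_pos: [0.4393, 0.0574, 0.0179]
orientation: [-90.0, -0.0, 80.0]
force: [-1.7, -0.2, 5.6]
opening: 0.0577
t 22.92 pos [439.3  57.4  17.9] ori [-90.  -0.  80.] j6 -43 F [-1.7 -0.2  5.6] open 57.7
turn [0.02 0.01 0.02] shift cm [ 0.02 -0.01 -0.06]
```

```bash
python3 -m pendant '[[[0,-0.4,0,0,0,0,0],[0,-0.8,0,0,0,0,0],[0,-1.4,0,0,0,0,0],[0,-2,0,0,0,0,0],[0,-2,0,0,0,0,0],[0,-1.6,0,0,0,0,0],[0,-1,0,0,0,0,0],[0,-0.5,0,0,0,0,0],[0,0,0,0,0,0,0]]]'; python3 go.py 496.5 -278.5 115 80
```

```text
clock: 23.67
tool_pos: [0.4397, 0.0576, 0.1159]
orientation: [-90.1, -0.1, 80.0]
force: [0.4, -0.5, -2.2]
opening: 0.0576
t 23.67 pos [439.7  57.6 115.9] ori [-90.1  -0.1  80. ] j6 -43 F [ 0.4 -0.5 -2.2] open 57.6
turn [ 0.11 -0.    0.1 ] shift cm [-32.11   0.09 -11.43]
```

```bash
python3 -m pendant '[[[-0.8,0,-0.28,0,0,0,0],[-1.6,0,-0.57,0,0,0,0],[-2.5,0,-0.89,0,0,0,0],[-2.5,0,-0.89,0,0,0,0],[-2.5,0,-0.89,0,0,0,0],[-2.5,0,-0.89,0,0,0,0],[-2.5,0,-0.89,0,0,0,0],[-2.5,0,-0.89,0,0,0,0],[-2.5,0,-0.89,0,0,0,0],[-2.5,0,-0.89,0,0,0,0],[-2.5,0,-0.89,0,0,0,0],[-2.5,0,-0.89,0,0,0,0]]]'; python3 -m pendant '[[[-2.5,0,-0.89,0,0,0,0],[-1.4,0,-0.5,0,0,0,0],[-0.8,0,-0.28,0,0,0,0],[0,0,0,0,0,0,0],[0,0,0,0,0,0,0]]]'; python3 go.py 496.5 -278.5 19 80
```

```text
clock: 24.67
tool_pos: [0.4865, -0.2313, 0.1132]
orientation: [-89.9, 0.0, 80.0]
force: [0.5, 0.2, -1.9]
opening: 0.0577
clock: 25.08
tool_pos: [0.4949, -0.2788, 0.1135]
orientation: [-89.9, -0.0, 79.9]
force: [0.2, 0.3, -1.6]
opening: 0.0577
t 25.08 pos [ 494.9 -278.8  113.5] ori [-89.9  -0.   79.9] j6 0 F [ 0.2  0.3 -1.6] open 57.7
turn [-0.12 -0.07  0.02] shift cm [ 0.05  9.45 -0.15]
```

```bash
python3 -m pendant '[[[0,1,0,0,0,0,0],[0,1.8,0,0,0,0,0],[0,1.8,0,0,0,0,0],[0,1.5,0,0,0,0,0],[0,1.2,0,0,0,0,0],[0,0.7,0,0,0,0,0],[0,0.4,0,0,0,0,0],[0,0,0,0,0,0,0],[0,0,0,0,0,0,0]]]'; python3 go.py 496.5 -278.5 19 80
python3 -c "
from h import *
p=snapshot('scene'); cv2.imwrite('pics/s4.png',cv2.resize(p['image'][130:280,30:220,::-1],None,fx=4,fy=4))"
```

```text
clock: 25.83
tool_pos: [0.4961, -0.2784, 0.0308]
orientation: [-90.0, 0.0, 80.0]
force: [-0.1, -0.4, -0.8]
opening: 0.0576
t 25.83 pos [ 496.1 -278.4   30.8] ori [-90.   0.  80.] j6 0 F [-0.1 -0.4 -0.8] open 57.6
turn [ 0.02  0.03 -0.01] shift cm [-0.    1.18 -0.04]
```

View pics/s4.png

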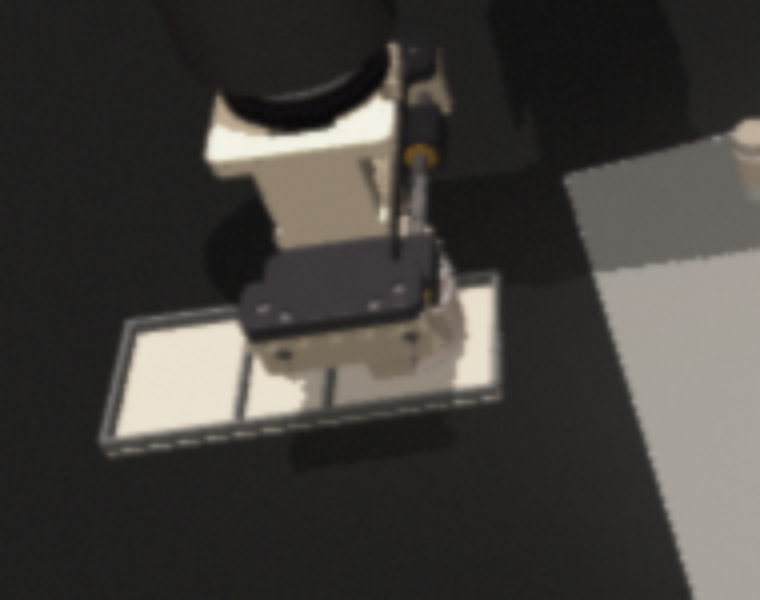

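The jar is behind the finger at about (440,320), over the right-hand (widest) bay. Lowering it the last 11 mm.

```bash
python3 -m pendant '[[[0,0.4,0,0,0,0,0],[0,0.4,0,0,0,0,0],[0,0.2,0,0,0,0,0],[0,0.1,0,0,0,0,0],[0,0,0,0,0,0,0],[0,0,0,0,0,0,0]]]'; python3 go.py 496.5 -278.5 19 80
```

```text
clock: 26.38
tool_pos: [0.4958, -0.2787, 0.0195]
orientation: [-90.0, 0.0, 80.0]
force: [-0.2, -0.4, -0.5]
opening: 0.0575
t 26.38 pos [ 495.8 -278.7   19.5] ori [-90.   0.  80.] j6 0 F [-0.2 -0.4 -0.5] open 57.5
turn [-0.01 -0.01 -0.  ] shift cm [ 0.04  0.05 -0.07]
```

```bash
python3 -m pendant '[[[0,0.05,0,0,0,0,0],[0,0,0,0,0,0,0.68],[0,0,0,0,0,0,0.72],[0,0,0,0,0,0,0.78],[0,0,0,0,0,0,0.85],[0,0,0,0,0,0,0.9],[0,0,0,0,0,0,0.95],[0,-0.8,0,0,0,0,1],[0,-1.8,0,0,0,0,1],[0,-2.2,0,0,0,0,1],[0,-2.2,0,0,0,0,1],[0,-2,0,0,0,0,1]]]'; python3 -m pendant '[[[0,-2,0,0,-5,0,1],[0,-1,0,0,-7,0,1],[0,0,0,0,-7,0,1],[0,0,0,0,-7,0,1],[0,0,0,0,-7,0,1],[0,0,0,0,-7,0,1],[0,0,0,0,0,0,1]]]'; python3 go.py 665 -70.5 120 120; python3 chk.py .003 specimen_jar; python3 chk.py .002 tally_counter
```

```text
clock: 27.38
tool_pos: [0.4959, -0.2788, 0.1109]
orientation: [-90.0, 0.0, 80.0]
force: [0.6, -0.2, 0.0]
opening: 0.088
clock: 27.97
tool_pos: [0.4958, -0.2787, 0.1398]
orientation: [-90.0, 0.0, 120.3]
force: [0.4, 0.6, 0.3]
opening: 0.0876
t 27.97 pos [ 495.8 -278.7  139.8] ori [-90.    0.  120.3] j6 40 F [0.4 0.6 0.3] open 87.6
turn [ 0.03  0.32 -0.03] shift cm [  9.57   1.98 -25.06]
specimen_jar {'s': 0.89, 't': 0.17}
  s [ 494.6 -276.6] 0.045
  t [551.6 121.7] 0.19
  st [551.6 121.7] 0.595
tally_counter {'s': 0.66}
  s [663.9 -70.1  30.2] 0.058
  st [663.9 -70.1  30.2] 0.058
```

```bash
python3 -m pendant '[[[0.6,0.2,-1.5,0,0,0,1],[1,0.2,-2.6,0,0,0,1],[1.2,0.2,-3.2,0,0,0,1],[1.2,0.2,-3.2,0,0,0,1],[1.2,0.2,-3.2,0,0,0,1],[1.2,0.2,-3.2,0,0,0,1],[1.2,0.2,-3,0,0,0,1],[1,0.2,-2.6,0,0,0,1],[0.6,0.2,-1.6,0,0,0,1],[0.4,0.2,-0.95,0,0,0,1],[0,0,0,0,0,0,1],[0,0,0,0,0,0,1]]]'; python3 go.py 665 -70.5 17 120
```

```text
clock: 29.52
tool_pos: [0.6642, -0.0705, 0.1186]
orientation: [-89.9, -0.0, 120.0]
force: [-1.3, -0.8, -0.8]
opening: 0.0874
t 29.52 pos [664.2 -70.5 118.6] ori [-89.9  -0.  120. ] j6 19 F [-1.3 -0.8 -0.8] open 87.4
turn [-0.06  0.    0.03] shift cm [-0.04 10.16 -0.07]
```

```bash
python3 -m pendant '[[[0,1,0,0,0,0,1],[0,2,0,0,0,0,1],[0,2,0,0,0,0,1],[0,1.8,0,0,0,0,1],[0,1.4,0,0,0,0,1],[0,1,0,0,0,0,1],[0,0.6,0,0,0,0,1],[0,0.35,0,0,0,0,1],[0,0,0,0,0,0,1]]]'; python3 go.py 665 -70.5 17 120;python3 -c "
from h import *
p=snapshot('scene'); cv2.imwrite('pics/s5.png',cv2.resize(p['image'][130:300,170:360,::-1],None,fx=4,fy=4)[:600])"
```

```text
clock: 30.27
tool_pos: [0.6644, -0.0708, 0.0172]
orientation: [-90.0, -0.0, 120.0]
force: [-0.0, -0.4, 0.5]
opening: 0.0878
t 30.27 pos [664.4 -70.8  17.2] ori [-90.  -0. 120.] j6 19 F [-0.  -0.4  0.5] open 87.8
turn [-0.03 -0.04  0.01] shift cm [-0.    0.02 -0.06]
```

View pics/s5.png

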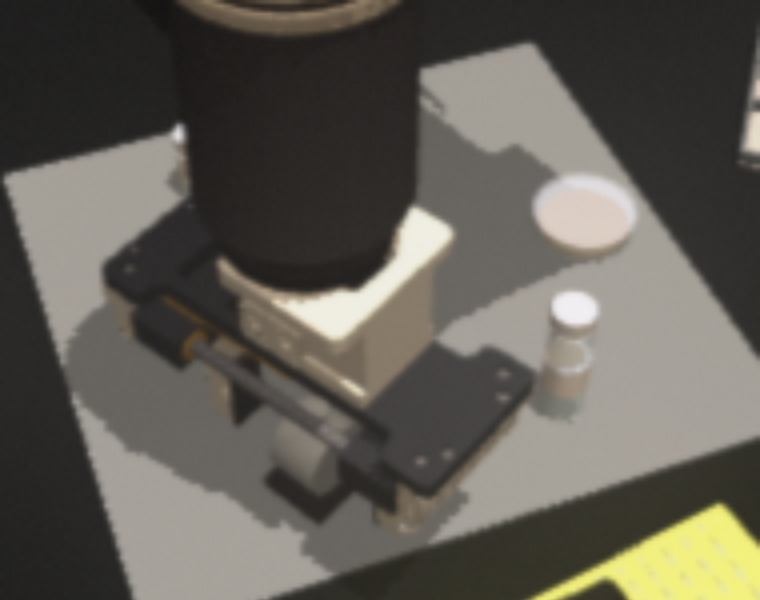

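The tally counter sits between the fingers at (310,455). The tall tube at (570,355) and short tube at (185,160) are clear. Closing.

```bash
python3 -m pendant '[[[0,0,0,0,0,0,0.7],[0,0,0,0,0,0,0.55],[0,0,0,0,0,0,0.4],[0,0,0,0,0,0,0.3],[0,0,0,0,0,0,0.15],[0,0,0,0,0,0,0],[0,0,0,0,0,0,0],[0,0,0,0,0,0,0],[0,0,0,0,0,0,0],[0,0,0,0,0,0,0]]]'; python3 go.py 665 -70.5 17 120
```

```text
clock: 31.15
tool_pos: [0.6648, -0.0703, 0.0175]
orientation: [-90.0, 0.0, 120.0]
force: [0.8, 0.3, -0.2]
opening: 0.0283
t 31.15 pos [664.8 -70.3  17.5] ori [-90.   0. 120.] j6 19 F [ 0.8  0.3 -0.2] open 28.3
turn [ 0. -0. -0.] shift cm [-0.03  0.05 -0.01]
```

```bash
python3 -m pendant '[[[0,-0.4,0,0,0,0,0],[0,-1,0,0,0,0,0],[0,-1.6,0,0,0,0,0],[0,-2,0,0,0,0,0],[0,-2,0,0,3,0,0],[0,-1.5,0,0,6,0,0],[0,-1,0,0,7,0,0],[0,-0.5,0,0,7,0,0],[0,0,0,0,7,0,0],[0,0,0,0,6,0,0],[0,0,0,0,4,0,0],[0,0,0,0,0,0,0]]]'; python3 go.py 475 -397.5 115 80
```

```text
clock: 32.15
tool_pos: [0.6648, -0.0703, 0.1186]
orientation: [-90.0, -0.0, 79.8]
force: [0.6, 0.8, -0.3]
opening: 0.0277
t 32.15 pos [664.8 -70.3 118.6] ori [-90.   -0.   79.8] j6 -21 F [ 0.6  0.8 -0.3] open 27.7
turn [ 0.04 -0.18  0.02] shift cm [-35.52   0.36  13.01]
```

```bash
python3 -m pendant '[[[-0.8,0,0.29,0,0,0,0],[-1.6,0,0.59,0,0,0,0],[-2.5,0,0.92,0,0,0,0],[-2.5,0,0.92,0,0,0,0],[-2.5,0,0.92,0,0,0,0],[-2.5,0,0.92,0,0,0,0],[-2.5,0,0.92,0,0,0,0],[-2.5,0,0.92,0,0,0,0],[-2.5,0,0.92,0,0,0,0],[-2.5,0,0.92,0,0,0,0],[-2.5,0,0.92,0,0,0,0],[-2.5,0,0.92,0,0,0,0]]]'; python3 -m pendant '[[[-2.5,0,0.92,0,0,0,0],[-2.5,0,0.92,0,0,0,0],[-1.8,0,0.66,0,0,0,0],[-0.9,0,0.33,0,0,0,0],[-0.4,0,0.1,0,0,0,0],[0,0,0,0,0,0,0],[0,0,0,0,0,0,0]]]'; python3 go.py 475 -397.5 18.5 80
```

```text
clock: 33.15
tool_pos: [0.516, -0.3244, 0.1179]
orientation: [-90.0, 0.0, 80.1]
force: [0.1, -0.4, -0.9]
opening: 0.028
clock: 33.73
tool_pos: [0.4749, -0.3971, 0.1176]
orientation: [-90.0, -0.0, 80.0]
force: [0.7, -0.0, -0.7]
opening: 0.028
t 33.73 pos [ 474.9 -397.1  117.6] ori [-90.  -0.  80.] j6 12 F [ 0.7 -0.  -0.7] open 28.0
turn [0.01 0.02 0.  ] shift cm [-0.04  9.91 -0.01]
```

```bash
python3 -m pendant '[[[0,1,0,0,0,0,0],[0,1.9,0,0,0,0,0],[0,1.9,0,0,0,0,0],[0,1.6,0,0,0,0,0],[0,1.2,0,0,0,0,0],[0,0.8,0,0,0,0,0],[0,0.4,0,0,0,0,0],[0,0,0,0,0,0,0],[0,0,0,0,0,0,0]]]'; python3 go.py 475 -397.5 18.5 80
python3 -c "
from h import *
p=snapshot('scene'); cv2.imwrite('pics/s6.png',cv2.resize(p['image'][130:280,30:220,::-1],None,fx=4,fy=4))"
```

```text
clock: 34.48
tool_pos: [0.4755, -0.3974, 0.0299]
orientation: [-90.0, 0.0, 80.0]
force: [-0.1, 0.0, -1.5]
opening: 0.0281
t 34.48 pos [ 475.5 -397.4   29.9] ori [-90.   0.  80.] j6 12 F [-0.1  0.  -1.5] open 28.1
turn [ 0.03  0.03 -0.02] shift cm [-0.02  1.14  0.04]
```

View pics/s6.png

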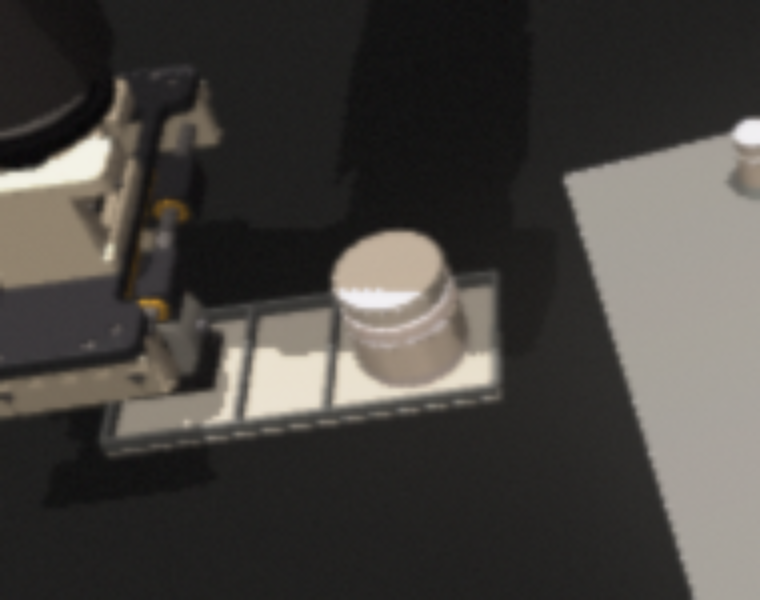

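The specimen jar stands in the widest bay at (405,320). The counter's foot at about (215,370) clears the divider at (240,370). Lowering.

```bash
python3 -m pendant '[[[0,0.4,0,0,0,0,0],[0,0.4,0,0,0,0,0],[0,0.2,0,0,0,0,0],[0,0.1,0,0,0,0,0],[0,0.05,0,0,0,0,0],[0,0,0,0,0,0,0],[0,0,0,0,0,0,0]]]'; python3 go.py 475 -397.5 18.5 80
```

```text
clock: 35.12
tool_pos: [0.4748, -0.3973, 0.0185]
orientation: [-90.0, 0.0, 80.0]
force: [-2.7, 1.8, 6.1]
opening: 0.0281
t 35.12 pos [ 474.8 -397.3   18.5] ori [-90.   0.  80.] j6 12 F [-2.7  1.8  6.1] open 28.1
turn [-0.01  0.   -0.  ] shift cm [-0.02 -0.   -0.03]
```

```bash
python3 -m pendant '[[[0,0,0,0,0,0,0.35],[0,0,0,0,0,0,0.4],[0,0,0,0,0,0,0.45],[0,0,0,0,0,0,0.5],[0,0,0,0,0,0,0.6],[0,0,0,0,0,0,0.65],[0,-0.8,0,0,0,0,0.65],[0,-1.8,0,0,0,0,0.65],[0,-2.2,0,0,0,0,0.65],[0,-2.4,0,0,0,0,0.8],[0,-2.4,0,0,0,0,1],[0,-2,0,0,0,0,1]]]'; python3 -m pendant '[[[0,-1.4,0,0,0,0,1],[0,0,0,0,0,0,1],[0,0,0,0,0,0,1]]]';python3 go.py 667.5 61.5 145 80; python3 chk.py .003 tally_counter; python3 chk.py .002 tall_tube
```

```text
clock: 36.12
tool_pos: [0.4753, -0.3976, 0.1366]
orientation: [-90.1, 0.0, 80.0]
force: [0.4, -0.1, -0.2]
opening: 0.0717
clock: 36.37
tool_pos: [0.4755, -0.3975, 0.1496]
orientation: [-90.1, 0.0, 80.0]
force: [-0.7, 0.4, -0.5]
opening: 0.0868
t 36.37 pos [ 475.5 -397.5  149.6] ori [-90.1   0.   80. ] j6 12 F [-0.7  0.4 -0.5] open 86.8
turn [ 0.15 -0.   -0.03] shift cm [ 48.54   0.46 -10.94]
tally_counter {'s': 0.59, 't': 0.5}
  s [ 473.2 -396.2  -11.8] 0.098
  t [554.7 129.3 -89.2] 0.33
  st [554.7 129.3 -89.2] 0.665
tall_tube {'s': 0.44, 't': 0.63}
  s [590.7 106. ] 0.719
  t [665.4  61.3] 0.533
  st [669.2  61.1] 0.794
```

```bash
python3 -m pendant '[[[1.5,0,-0.34,0,0,0,1],[2.8,0,-0.63,0,0,0,1],[3.4,0,-0.77,0,0,0,1],[3.4,0,-0.77,0,0,0,1],[3.4,0,-0.77,0,0,0,1],[3.4,0,-0.77,0,0,0,1],[3.4,0,-0.77,0,0,0,1],[3.4,0,-0.77,0,0,0,1],[3.4,0,-0.77,0,0,0,1],[3.4,0,-0.77,0,0,0,1],[3.4,0,-0.77,0,0,0,1],[3.4,0,-0.77,0,0,0,1]]]'; python3 -m pendant '[[[3.4,0,-0.77,0,0,0,1],[3.4,0,-0.77,0,0,0,1],[2,0,-0.45,0,0,0,1],[1,0,-0.23,0,0,0,1],[0.5,0,-0.1,0,0,0,1],[0,0,0,0,0,0,1],[0,0,0,0,0,0,1]]]'; python3 go.py 667.5 61.5 35 80
python3 -c "
from h import *
p=snapshot('scene')
for d in silhouettes(p,'tall_tube'):
    print(d['bbox'],d['confidence']); 
    if d['bbox'][0]>290: print(fit('tall_tube',[(p,d['mask'])],z=.002,g=(.667,.061)))
cv2.imwrite('pics/s7.png',cv2.resize(p['image'][130:280,190:380,::-1],None,fx=4,fy=4))"
```

```text
clock: 37.97
tool_pos: [0.6274, -0.0334, 0.1482]
orientation: [-90.0, -0.0, 80.0]
force: [0.4, 0.0, 0.0]
opening: 0.0875
clock: 38.55
tool_pos: [0.6672, 0.0613, 0.1479]
orientation: [-90.0, 0.0, 80.0]
force: [-0.1, -0.5, -0.1]
opening: 0.0873
t 38.55 pos [667.2  61.3 147.9] ori [-90.   0.  80.] j6 -32 F [-0.1 -0.5 -0.1] open 87.3
turn [-0.03 -0.03 -0.02] shift cm [ 0.02 11.29 -0.03]
[304.9, 201.5, 13.5, 31.7] 0.54
(array([665.74175978,  62.04208136]), np.float64(0.10404518991708755))
```

View pics/s7.png

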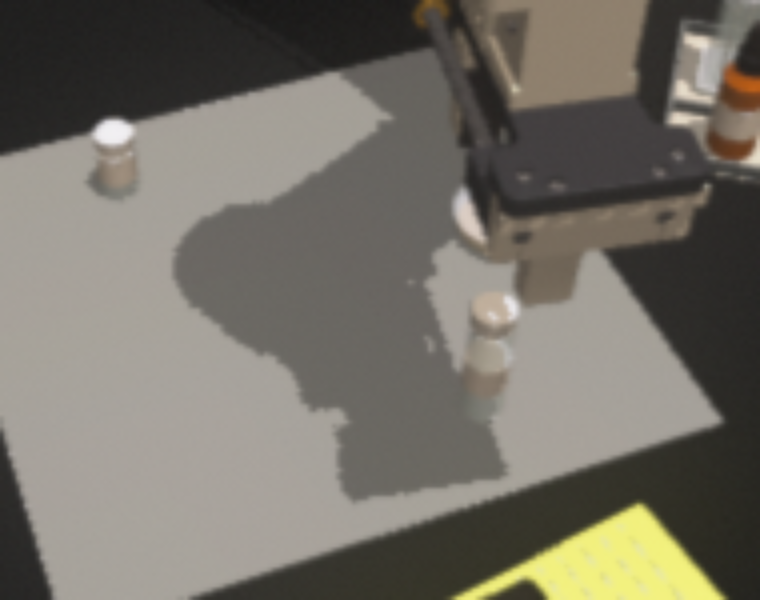

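The tall tube stands free at (490,360), and the dish and short tube (115,155) look undisturbed. Descending on the tube.

```bash
python3 -m pendant '[[[0,1,0,0,0,0,1],[0,2,0,0,0,0,1],[0,2.2,0,0,0,0,1],[0,2,0,0,0,0,1],[0,1.7,0,0,0,0,1],[0,1.2,0,0,0,0,1],[0,0.8,0,0,0,0,1],[0,0.4,0,0,0,0,1],[0,0,0,0,0,0,1]]]'; python3 -c "
from h import *
p=snapshot('scene');cv2.imwrite('pics/s8.png',cv2.resize(p['image'][130:280,190:380,::-1],None,fx=4,fy=4))"; python3 go.py 667.5 61.5 35 80
```

```text
clock: 39.4
tool_pos: [0.6673, 0.0618, 0.0344]
orientation: [-90.0, 0.0, 80.0]
force: [0.4, -0.3, -0.2]
opening: 0.0878
t 39.45 pos [667.9  62.   35.3] ori [-90.   0.  80.] j6 -32 F [ 0.4  0.4 -0.7] open 87.7
turn [ 0.01 -0.01 -0.  ] shift cm [-0.06  0.03  0.03]
```

View pics/s8.png

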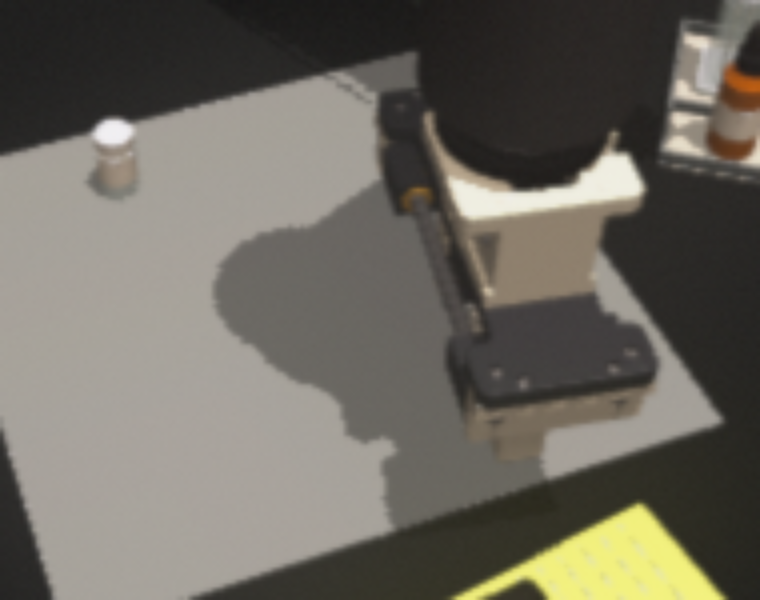

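The tube is hidden behind the near finger at (520,430), and the force is about zero. Closing and lifting a little.

```bash
python3 -m pendant '[[[0,0,0,0,0,0,0.7],[0,0,0,0,0,0,0.5],[0,0,0,0,0,0,0.4],[0,0,0,0,0,0,0.3],[0,0,0,0,0,0,0.2],[0,0,0,0,0,0,0.1],[0,0,0,0,0,0,0],[0,0,0,0,0,0,0],[0,0,0,0,0,0,0],[0,0,0,0,0,0,0],[0,0,0,0,0,0,0]]]'; python3 go.py 667.5 61.5 35 80
```

```text
clock: 40.37
tool_pos: [0.6676, 0.0622, 0.035]
orientation: [-90.0, 0.0, 80.0]
force: [-0.0, 0.7, 0.7]
opening: 0.0225
t 40.37 pos [667.6  62.2  35. ] ori [-90.   0.  80.] j6 -32 F [-0.   0.7  0.7] open 22.5
turn [-0.01 -0.01 -0.  ] shift cm [-0.07 -0.   -0.  ]
```

```bash
python3 -m pendant '[[[0,-0.4,0,0,0,0,0],[0,-1,0,0,0,0,0],[0,-1.6,0,0,0,0,0],[0,-2,0,0,0,0,0],[0,-2,0,0,0,0,0],[0,-2,0,0,0,0,0],[0,-1.2,0,0,0,0,0],[0,-0.6,0,0,0,0,0],[0,0,0,0,0,0,0]]]'; python3 go.py 485 -343.5 140 80
```

```text
clock: 41.12
tool_pos: [0.6684, 0.0624, 0.145]
orientation: [-90.1, -0.1, 80.0]
force: [-0.7, 0.3, -0.3]
opening: 0.0222
t 41.12 pos [668.4  62.4 145. ] ori [-90.1  -0.1  80. ] j6 -32 F [-0.7  0.3 -0.3] open 22.2
turn [ 0.15 -0.    0.08] shift cm [-43.16   0.5   11.01]
```

```bash
python3 -m pendant '[[[-0.8,0,0.2,0,0,0,0],[-1.6,0,0.41,0,0,0,0],[-2.6,0,0.66,0,0,0,0],[-2.6,0,0.66,0,0,0,0],[-2.6,0,0.66,0,0,0,0],[-2.6,0,0.66,0,0,0,0],[-2.6,0,0.66,0,0,0,0],[-2.6,0,0.66,0,0,0,0],[-2.6,0,0.66,0,0,0,0],[-2.6,0,0.66,0,0,0,0],[-2.6,0,0.66,0,0,0,0],[-2.6,0,0.66,0,0,0,0]]]'; python3 -m pendant '[[[-2.6,0,0.66,0,0,0,0],[-2.6,0,0.66,0,0,0,0],[-2.6,0,0.66,0,0,0,0],[-2.6,0,0.66,0,0,0,0],[-2.6,0,0.66,0,0,0,0],[-1.2,0,0.3,0,0,0,0],[-0.6,0,0.2,0,0,0,0],[0,0,0,0,0,0,0],[0,0,0,0,0,0,0]]]'; python3 go.py 485 -343.3 36 80
```

```text
clock: 42.12
tool_pos: [0.5448, -0.2068, 0.1418]
orientation: [-89.9, 0.0, 80.0]
force: [1.7, 0.4, 0.7]
opening: 0.0227
clock: 42.87
tool_pos: [0.4836, -0.3439, 0.1425]
orientation: [-90.0, -0.0, 79.9]
force: [0.5, 0.2, -0.2]
opening: 0.0225
t 42.87 pos [ 483.6 -343.9  142.5] ori [-90.   -0.   79.9] j6 7 F [ 0.5  0.2 -0.2] open 22.5
turn [-0.05 -0.05  0.02] shift cm [ 0.08 10.65 -0.12]
```

```bash
python3 -m pendant '[[[0.1,1,-0.1,0,0,0,0],[0,2,0,0,0,0,0],[0,2,0,0,0,0,0],[0,1.8,0,0,0,0,0],[0,1.4,0,0,0,0,0],[0,0.8,0,0,0,0,0],[0,0.4,0,0,0,0,0],[0,0,0,0,0,0,0],[0,0,0,0,0,0,0]]]'; python3 go.py 485 -343.3 36 80
python3 -c "
from h import *
p=snapshot('scene'); cv2.imwrite('pics/s9.png',cv2.resize(p['image'][130:280,30:220,::-1],None,fx=4,fy=4))
p=snapshot('top'); cv2.imwrite('pics/t9.png',cv2.resize(p['image'][150:300,300:490,::-1],None,fx=4,fy=4))"
```

```text
clock: 43.62
tool_pos: [0.4859, -0.3431, 0.0494]
orientation: [-90.0, 0.0, 80.0]
force: [0.1, -0.7, 0.1]
opening: 0.0222
t 43.62 pos [ 485.9 -343.1   49.4] ori [-90.   0.  80.] j6 6 F [ 0.1 -0.7  0.1] open 22.2
turn [ 0.03  0.04 -0.01] shift cm [-0.04  1.34  0.09]
```

View pics/s9.png

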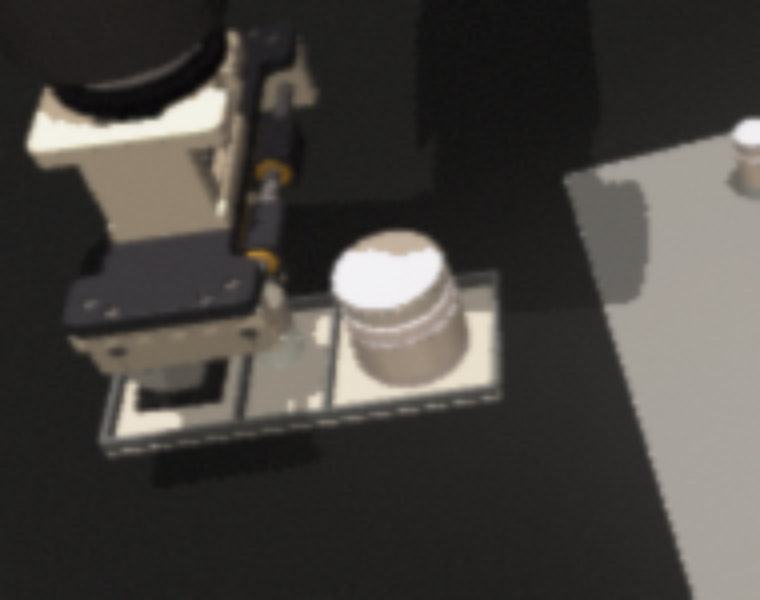

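View pics/t9.png

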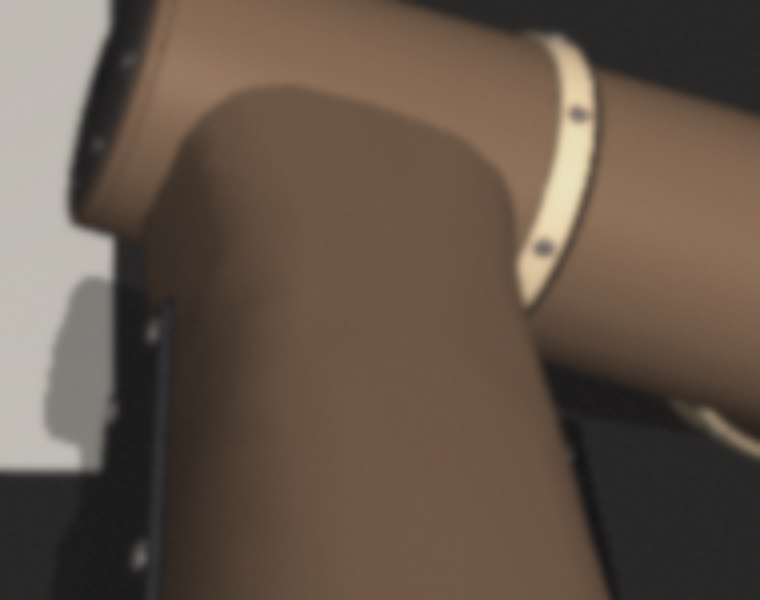

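In the scene view the tube's glass base at (285,345) is over the middle bay, between dividers at x≈240 and 330. The counter stands in the end bay at (180,390). The arm blocks the top view. Lowering.

```bash
python3 -m pendant '[[[0,0.5,0,0,0,0,0],[0,0.4,0,0,0,0,0],[0,0.2,0,0,0,0,0],[0,0.15,0,0,0,0,0],[0,0.1,0,0,0,0,0],[0,0,0,0,0,0,0],[0,0,0,0,0,0,0]]]'; python3 go.py 485 -343.3 36 80
```

```text
clock: 44.3
tool_pos: [0.4852, -0.3434, 0.0359]
orientation: [-90.0, 0.0, 80.0]
force: [-2.4, 0.7, 4.8]
opening: 0.0222
t 44.3 pos [ 485.2 -343.4   35.9] ori [-90.   0.  80.] j6 6 F [-2.4  0.7  4.8] open 22.2
turn [-0.01  0.   -0.01] shift cm [ 0.   -0.01  0.02]
```

Floor contact shows at 4.8 N. Releasing, rising, then backing away so both cameras can see.

```bash
python3 -m pendant '[[[0,0,0,0,0,0,0.28],[0,0,0,0,0,0,0.33],[0,0,0,0,0,0,0.38],[0,0,0,0,0,0,0.43],[0,0,0,0,0,0,0.5],[0,0,0,0,0,0,0.55],[0,-0.8,0,0,0,0,0.55],[0,-1.8,0,0,0,0,0.55],[0,-2.4,0,0,0,0,0.55],[0,-2.4,0,0,0,0,0.55],[0,-2.4,0,0,0,0,0.55],[0,-2.4,0,0,0,0,0.55]]]'; python3 -m pendant '[[[0,-2.4,0,0,0,0,0.55],[0,-2.4,0,0,0,0,0.55],[0,-2,0,0,0,0,0.55],[0,0,0,0,0,0,0.55]]]'; python3 go.py 640 -50 225 80
```

```text
clock: 45.3
tool_pos: [0.4852, -0.3433, 0.1595]
orientation: [-90.0, 0.0, 80.0]
force: [-0.2, 0.2, -0.9]
opening: 0.0482
clock: 45.63
tool_pos: [0.4872, -0.3445, 0.2312]
orientation: [-90.4, 0.1, 80.0]
force: [-0.3, 0.5, 1.2]
opening: 0.048
t 45.63 pos [ 487.2 -344.5  231.2] ori [-90.4   0.1  80. ] j6 6 F [-0.3  0.5  1.2] open 48.0
turn [ 0.43  0.03 -0.14] shift cm [31.65  0.62 -9.94]
```

```bash
python3 -m pendant '[[[-1.5,0,0.8,0,0,0,0.55],[-2.8,0,1.5,0,0,0,0.55],[-3,0,1.6,0,0,0,0.55],[-3,0,1.6,0,0,0,0.55],[-3,0,1.6,0,0,0,0.55],[-3,0,1.6,0,0,0,0.55],[-3,0,1.6,0,0,0,0.55],[-3,0,1.6,0,0,0,0.55],[-3,0,1.6,0,0,0,0.55],[-2.5,0,1.3,0,0,0,0.55],[-1.5,0,0.8,0,0,0,0.55],[0,0,0,0,0,0,0.55]]]'
cat > fin.py <<'E'
from h import *
P={'s':snapshot("scene"),'t':snapshot("top")}
T={'tray2':(511.6,312.2,-37),'tray3':(486.8,-332.4,-100.2)}
X={'staining_jar':('tray2',-24.5),'dropper_bottle':('tray2',39.5),'specimen_jar':('tray3',-55),'tall_tube':('tray3',11),'tally_counter':('tray3',66),'petri_dish':None,'short_tube':None}
for n,b in X.items():
    for k in P:
        for d in silhouettes(P[k],n)[:2]:
            y0=np.radians([-60,-30,0,30,60,90]) if n in('staining_jar','tally_counter') else None
            v,f=fit(n,[(P[k],d['mask'])],z=.003 if b else .002,yaw0=y0)
            if b:
                x,y,a=T[b[0]]; a=np.radians(a); dx,dy=v[0]-x,v[1]-y
                e=(dx*np.cos(a)+dy*np.sin(a)-b[1],-dx*np.sin(a)+dy*np.cos(a))
            else: e=()
            print(n,k,round(d['confidence'],2),np.round(v,1),'fit',round(f,2),'off-bay',np.round(e,1))
for k,bs in(('s',((30,130,190,150),(300,90,150,110))),('t',((330,180,120,90),(80,160,90,100)))):
    for i,b in enumerate(bs): cv2.imwrite(f"pics/fin_{k}{i}.png",cv2.resize(P[k]["image"][b[1]:b[1]+b[3],b[0]:b[0]+b[2],::-1],None,fx=4,fy=4))
    im=P[k]["image"]; cv2.imwrite(f"pics/fin_{k}.png",cv2.resize(im[:,:,::-1],(800,600)))
E
python3 fin.py
```

```text
clock: 46.63
tool_pos: [0.2782, -0.6069, 0.2251]
orientation: [-89.9, -0.0, 79.8]
force: [-0.1, -1.3, -0.3]
opening: 0.0479
staining_jar s 0.7 [490.9 327.7 -36.5] fit 0.39 off-bay [-1.3 -0.1]
staining_jar t 0.77 [492.8 325.5 -35.7] fit 0.05 off-bay [ 1.4 -0.7]
dropper_bottle s 0.7 [541.8 288.4] fit 0.13 off-bay [-1.1 -0.8]
dropper_bottle t 0.56 [543.2 287.1] fit 0.11 off-bay [ 0.9 -1.1]
specimen_jar s 0.74 [ 495.1 -277.2] fit 0.04 off-bay [-0.8 -1.6]
specimen_jar t 0.87 [ 498.1 -279.3] fit 0.06 off-bay [0.8 1.7]
specimen_jar t 0.53 [538.8 285. ] fit 0.79 off-bay [-561.9  -58.2]
tall_tube s 0.82 [ 485.5 -342.8] fit 0.08 off-bay [-0.6  0.5]
tall_tube s 0.5 [ 500.3 -386. ] fit 0.55 off-bay [39.4 22.8]
tall_tube t 0.49 [ 486.2 -345.1] fit 0.12 off-bay [1.6 1.7]
tally_counter s 0.81 [ 472.7 -396.7  -11.6] fit 0.1 off-bay [-0.2 -2.5]
tally_counter t 0.67 [ 476.4 -399.5  -10.2] fit 0.16 off-bay [1.9 1.7]
petri_dish s 0.6 [553.  131.3] fit 0.1 off-bay []
petri_dish t 0.91 [555.7 129.5] fit 0.06 off-bay []
short_tube s 0.68 [441.9 -67.7] fit 0.12 off-bay []
short_tube t 0.36 [515.5 284.4] fit 0.88 off-bay []
```

View pics/fin_s.png

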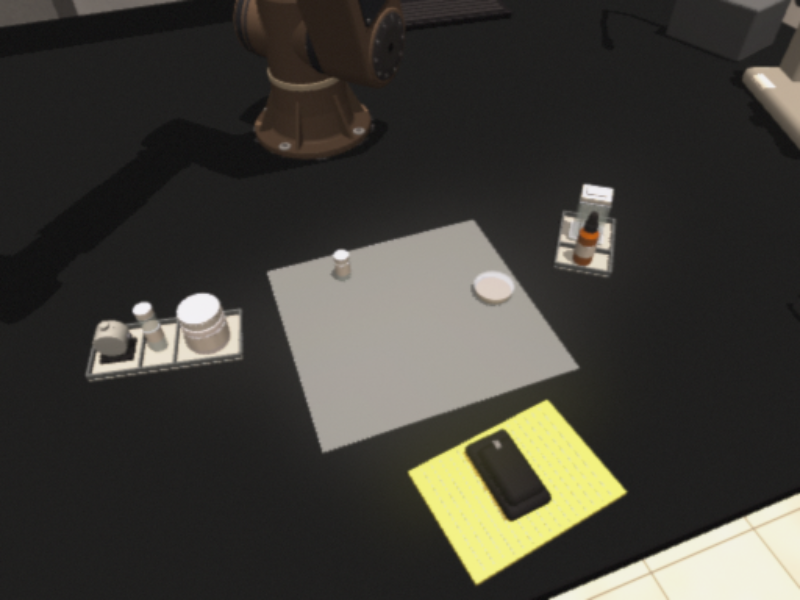

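View pics/fin_t.png

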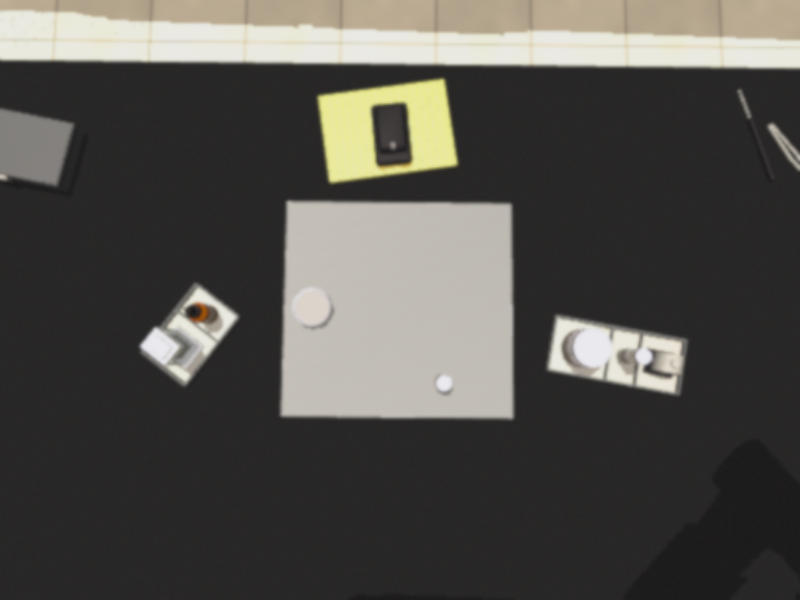

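View pics/fin_s0.png

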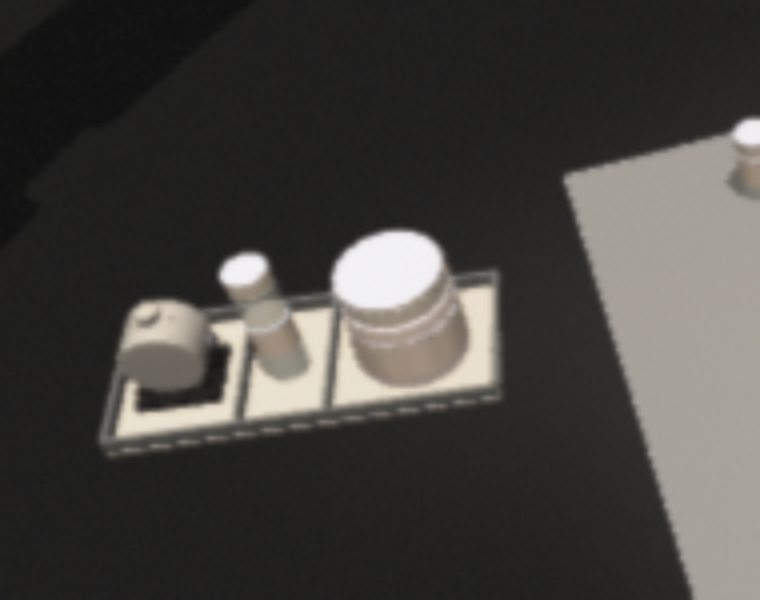

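View pics/fin_s1.png

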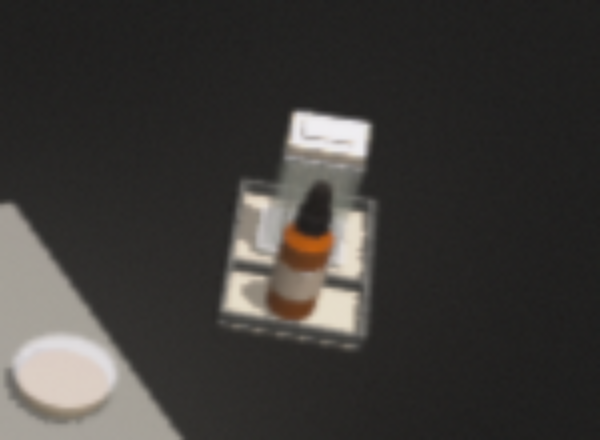

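All five things stand in their own bays. In the scene view, the counter (110,340), tube (150,325) and jar (202,323) are in the three-bay tray, and the staining jar (595,210) and dropper (587,242) are in the two-bay tray. The dish (493,288) and short tube (342,264) are at the same pixels as at the start.

```bash
python3 -m pendant '[[[0,0,0,0,0,0,0.55],[0,0,0,0,0,0,0.55],[0,0,0,0,0,0,0.55]]]'; python3 -c "
from plant import ctrl
print(ctrl.close_job())"
```

```text
clock: 47.68
tool_pos: [0.2808, -0.6047, 0.2255]
orientation: [-90.0, -0.0, 80.0]
force: [0.4, -0.3, 0.2]
opening: 0.0483
the job is handed in; nothing more can be done
None
```

Both kits are made up and the job is handed in, at about 48 s of the 128 s allowed. I gripped, carried and set down the five things one at a time, in this order: staining jar, dropper bottle, specimen jar, tally counter, tall tube. The arm ended clear of everything.

- **Position:** fits to both cameras put each thing within about 2.5 mm of the middle of its bay. All five look upright and flat on the floor in the pictures.
- **Left alone:** the petri dish and short tube appear at the same pixels as at the start. Their fitted positions are within about 3 mm of the first ones.
- **Disagreements:** the two cameras differ by 2 to 5 mm. In the last check the staining jar's scene-view fit was poor (0.39) because the dropper hides part of it, but its top-view fit was good (0.05). The network also gave three wrong detections: a second one each for the specimen jar and tall tube, and the only top-view one for the short tube. I discarded these after checking the pictures.
- **Not measured:** I judged upright and flat by eye and from the outline fits, not with a separate tilt or height measurement.

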